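# Unbolt the riser tray and stow the tape measure

## Task

The shallow tray under the bench riser is held shut by a sliding bolt. Draw the bolt all the way back, pull the tray all the way out to its stop, then stand the tape measure upright on the tray's floor and let go, without dropping it or pushing the small black carton about.

Things in the scene. Friction and masses are not known exactly. Their poses are not given: they have to be found in the camera images.
- deck_edge (a point): Middle of the lower front edge of the riser's plywood deck, 250 mm above the worktop. Axes (shared by bolt and tray): x into the riser, y left along its front, z up. Deck 430 mm wide, 18 mm thick, things standing on it; legs 200 mm either side, set back 65 mm. The edge is right above bolt lug and shut tray's pull: reach them with the tool tilted, leaning back to the robot 30 to 45 degrees.
- bolt_lug (a point): Upright steel finger lug of the sliding bolt, left of the tray. This point is on its axis, 80 mm above the worktop; axes as deck_edge. Lug 18 mm wide (y), 14 mm deep (x), 30 to 97 mm above the worktop, with a 22 x 18 mm cap up to 103 mm. Below it the bolt bar and two staples reach 43 mm high.
- bolt (a joint): Travel of the bolt, m: near 0 it is home (its nose overlaps the tray's front by 24 mm and holds it); slides along +y of bolt_lug (left) to a stop at 0.045. Stays where left; takes about 3 N.
- tray_pull (a point): Upright dark steel pull on the front of the tray, 163 mm right of the bolt's lug when both are home. This point is on its axis, 80 mm above the worktop; axes as deck_edge. Pull 22 mm wide (y), 14 mm deep (x), 20 to 97 mm above the worktop, with a 26 x 18 mm cap up to 103 mm. The tray's front panel, 16 mm behind its axis, is 44 mm high.
- tray (a joint): Travel of the tray, m: 0 is shut; slides along -x of tray_pull (toward the robot) to a stop at 0.16. Stays where left; takes about 4 N.
- tray_floor (a point): Centre of the grey tray's inner floor, on its top face, 13 mm above the worktop; moves with the tray; axes as deck_edge. Inside 151 mm long (x), 190 mm wide (y); side walls reach 25 mm above the floor, the front panel 31 mm, its inner face at x = -76 mm. With the tray fully out the deck's front edge is above x = +60 mm: only the part in front of it is uncovered.
- tape_mid (a point): Middle of the tape measure's case, half-way up (31 mm above its underside). Case 34 mm thick along its own x, 68 mm long along y, 62 mm high along z; the tape's end hook sticks out at the -y end to 47 mm from the middle. About 0.26 kg. It stands upright on the worktop to the left or right of the riser.
- relay_mid (a point): Middle of a small black carton, 50 x 60 x 70 mm (x, y, z), standing on the worktop on the other side from the tape measure; leave it where it stands.

How it is judged:
By the outcome, as a careful person would: the job done as asked, in the order asked, and still so for the second after the job is handed in, with the robot touching nothing.
It also fails if it takes over 59 s, if anything falls off the work surface, if the arm or the gripper's body presses on something with over 40 N, if the wrist force passes 120 N, or if a joint passes its speed limit or range.

## Robot

A 6-joint arm with a two-finger parallel gripper is mounted at the origin on a cart in front of the work surface, level with it; the furniture and walls round the work are solid. World frame = base frame: x ahead of the robot, y to its left, z up, the work surface at z = 0. Lengths are in m, angles in degrees, forces in N, time in s.
With the tool pointing down it reaches from about 0.35 to 0.875 m from the base axis. Payload 4.2 kg.
Tool frame: the origin (TCP) lies midway between the tips of the shut fingers; the grasp point (between the pads) lies 19 mm behind it; z points along the fingers, y is the direction in which the jaws open and shut (so a half turn about z gives the same grasp; the last joint's range is limited). The gripper opens to 87 mm and grips with 3 to 60 N. Pads are 19 mm wide; open, the fingers measure 117 mm over their backs; the gripper's body (75 mm by 190 mm) begins 51 mm behind the grasp point.
Start: joints at [84.03, 22.042, 0.453, 0, -68.411, -14.817], TCP at [0.222, 0.584, 0.192] pointing down, gripper open.
Joint ranges: [-179.83, 179.83], [-69.29, 118.12], [-61.27, 80.66], [-181.25, 117.63], [-171.15, -9.14], [-177.46, 177.46]. Speed limits (degrees/s): [159.86, 159.86, 180, 180, 180, 180].

## Interface

Orientations are given as a 3x3 rotation matrix whose columns are the frame's x, y, z axes.
In Python, from station import sense, capture, get_calibration, finish_job, spot_in, spot_point gives the robot as it stands.
- The arm moves only by the shell command python3 -m inch 'ROWS'. ROWS is JSON, a list of rows, each an object with "fingers": the finger opening in cm, from 0 to 8.7; "delta_pos": the shift along the tool's x, y, z in cm, a list of three; "spin": the turn about the tool's z in degrees. In form: [{"fingers": fingers, "delta_pos": [dx, dy, dz], "spin": spin}, ...]. A call has 1 to 20 rows; each row is the pose to reach, as a shift and turn from the pose commanded when the call began, along the tool's axes at that moment; what a row does not reach only later rows make up. A row lasts 1/10 s, in which the tool goes at most 50 mm and 8.59 degrees, less where a joint would pass 70% of its speed; a pose out of reach is approached as far as the arm can. A call with a gripper value outside its range is refused whole. The fingers move at their own pace and stop on an object; the grip force is fixed at half the most. Time passes only in rows, so rows that repeat a pose let the fingers close. It gives the time, the measured TCP pose, the force and the opening at its end, in the units of the state.
- sense(): the state, without advancing time (a new reading comes with each control period).
- capture(name): name is "scene" or "top" or "wrist"; returns the picture (384x512x3 uint8, red, green, blue); there is no depth.
- get_calibration(name): a dict with "K" (3x3 intrinsics, pixels), "dist" ([k1, k2, p1, p2, k3] as OpenCV has them; the pictures are not rectified), "T" (4x4, takes a point from camera to world coordinates). Camera axes: x right, y up, looking along -z (the intrinsics and any distortion apply to the point x, -y, -z); pixel columns grow to the right and rows downward; lengths in m; the calibration is good to about 2 mm. A picture is of the moment at which its call begins: read the wrist's pose just before it. get_calibration takes no time and is no camera call; for the wrist camera it gives the pose at the moment of the call.
- finish_job(): hands the job in, once; it reports no verdict.
Trained networks look in the newest picture that a camera, given by its name, has taken for a name from the list of things; names that differ only in an ending like _2 or _b are one class to them, and where a whole thing is asked for, a point or a joint stands for the part that bears it (a point fixed in the world has none). Each returns a list of dicts, best first, with "conf" (0 to 1); they miss things now and then, are a little off and sometimes report something else, mostly with a low value. They report only what shows in the picture. A call takes as long as a camera call.
- spot_in(camera, target): "extent" ([left, top, right, bottom] as shares, 0 to 1, of the picture: columns of its width, rows of its height, round what is visible of it).
- spot_point(camera, target): "location" ([column, row] as shares, 0 to 1, of the picture: columns of its width, rows of its height: a listed point, or the origin of a listed thing).
The state is a dict: "time_s": time; "joints": joint angles; "joint_velocities": joint speeds; "effort": joint torques, N m; "tcp_pos": TCP position; "ee_rot": TCP orientation; "wrist_force": force on the tool from outside, world axes, zero at the start; "moment": the same for the moment, N m; "gripper_width": opening from 0.0 (shut) to 1.0 (fully open).
Only numpy, scipy, OpenCV 4.12 (cv2) and the standard library are available. Lean on these libraries where they do the work, as an engineer would, in place of code of your own. Each camera call takes 0.05 s, during which the arm holds its last target.

## Working session

There is one attempt and no reset: what is moved stays moved. The work goes in short steps, Python scripts to look and compute and a shell command to move; the robot and the scene stay as the last step left them, time stands still between calls to the robot, and variables do not carry over. Pictures are saved under pics/ and viewed, and the job is handed in when it is done.

```bash
ls; mkdir -p pics; cat > h.py <<'E'
import numpy as np, cv2
from station import *
def snap(n,f):
    im=capture(n); cv2.imwrite(f'pics/{f}.png',im[:,:,::-1]); return im
def proj(c,P):
    T=np.array(c['T']);K=np.array(c['K']);d=np.array(c['dist'])
    P=np.atleast_2d(P); p=(P-T[:3,3])@T[:3,:3]; p=p*[1,-1,-1]
    return cv2.projectPoints(p.reshape(-1,1,3),np.zeros(3),np.zeros(3),K,d)[0].reshape(-1,2)
def ray(c,uv):
    T=np.array(c['T']);K=np.array(c['K']);d=np.array(c['dist'])
    q=cv2.undistortPoints(np.array([[uv]],float),K,d)[0,0]
    v=T[:3,:3]@np.array([q[0],-q[1],-1.]); return T[:3,3],v/np.linalg.norm(v)
def atz(c,uv,z):
    o,v=ray(c,uv); return o+v*(z-o[2])/v[2]
def tri(rs):
    A=np.zeros((3,3));b=np.zeros(3)
    for o,v in rs:
        M=np.eye(3)-np.outer(v,v);A+=M;b+=M@o
    p=np.linalg.solve(A,b)
    return p,[np.linalg.norm(np.cross(p-o,v)) for o,v in rs]
E
python3 - <<'E'
from h import *
s=sense();print(s['time_s'],s['tcp_pos'],np.round(s['ee_rot'],3).tolist(),s['gripper_width'])
for n in('scene','top'):
    snap(n,n+'0');c=get_calibration(n);print(n,np.round(c['T'],3).tolist(),np.round(c['K'],1).tolist())
    for t in('deck_edge','bolt_lug','tray_pull','tray_floor','tape_mid','relay_mid'):
        r=spot_point(n,t)[:2]
        print(t,[(round(q['conf'],2),np.round(np.array(q['location'])*[512,384],1).tolist()) for q in r])
print(sense()['time_s'])
E
```

```text
pics
0.0 [0.22156439 0.58367543 0.19124557] [[0.935, -0.355, -0.001], [-0.355, -0.935, -0.002], [0.0, 0.002, -1.0]] 0.9942047403035547
scene [[0.515, 0.431, -0.741, -0.101], [-0.857, 0.261, -0.443, -0.434], [0.003, 0.864, 0.504, 0.643], [0.0, 0.0, 0.0, 1.0]] [[354.6, 0.0, 257.8], [0.0, 354.6, 189.7], [0.0, 0.0, 1.0]]
deck_edge [(0.86, [270.6, 163.9]), (0.62, [276.1, 226.7])]
bolt_lug [(0.57, [228.1, 203.2])]
tray_pull []
tray_floor [(0.73, [286.1, 221.6])]
tape_mid [(0.86, [350.4, 297.8])]
relay_mid [(0.98, [142.9, 210.3]), (0.67, [268.9, 168.1])]
top [[-0.316, 0.793, -0.52, -0.157], [-0.949, -0.27, 0.165, 0.247], [-0.01, 0.546, 0.838, 1.378], [0.0, 0.0, 0.0, 1.0]] [[471.3, 0.0, 254.0], [0.0, 471.3, 188.5], [0.0, 0.0, 1.0]]
deck_edge [(0.61, [275.5, 166.7])]
bolt_lug [(0.52, [230.1, 206.8])]
tray_pull [(0.9, [284.0, 197.7])]
tray_floor [(0.67, [264.6, 186.4])]
tape_mid [(0.85, [362.9, 209.4]), (0.37, [283.6, 195.3])]
relay_mid [(0.76, [165.8, 267.0])]
0.7
```

View pics/scene0.png

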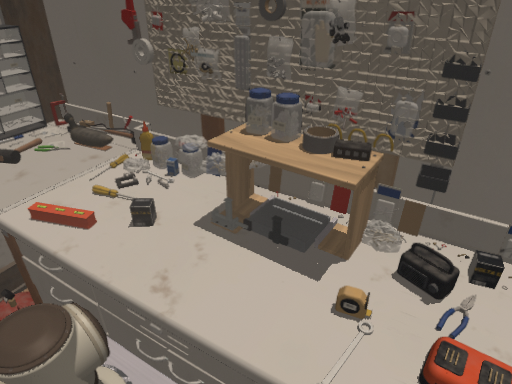

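View pics/top0.png

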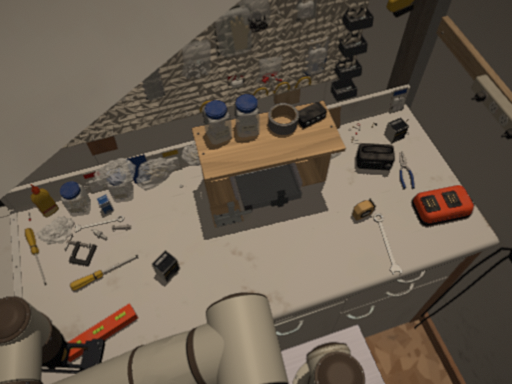

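```bash
python3 - <<'E'
from h import *
a=cv2.imread('pics/scene0.png')[120:330,190:390];b=cv2.imread('pics/top0.png')[90:250,180:390]
cv2.imwrite('pics/sc_crop.png',cv2.convertScaleAbs(cv2.resize(a,None,fx=2.8,fy=2.8,interpolation=2),alpha=1.5))
cv2.imwrite('pics/top_crop.png',cv2.convertScaleAbs(cv2.resize(b,None,fx=3.6,fy=3.6,interpolation=2),alpha=1.5))
cs=get_calibration('scene');ct=get_calibration('top')
for n,u,v in(('deck',(270.6,163.9),(275.5,166.7)),('lug',(228.1,203.2),(230.1,206.8)),('floor',(286.1,221.6),(264.6,186.4)),('tape',(350.4,297.8),(362.9,209.4)),('relay',(142.9,210.3),(165.8,267))):
    print(n,tri([ray(cs,u),ray(ct,v)]))
print('tape z.031',atz(cs,(350.4,297.8),.031),atz(ct,(362.9,209.4),.031))
print('pull top z.08',atz(ct,(284,197.7),.08))
print('relay z.035',atz(cs,(142.9,210.3),.035),atz(ct,(165.8,267),.035))
E
```

```text
deck (array([ 0.59101058, -0.0564831 ,  0.2569537 ]), [np.float64(0.0003986474000196673), np.float64(0.00039864740001967235)])
lug (array([0.60269744, 0.08803863, 0.08792637]), [np.float64(0.0006162113491645261), np.float64(0.0006162113491645797)])
floor (array([ 0.68488679, -0.05881111,  0.02333145]), [np.float64(0.004792592044977043), np.float64(0.00479259204497717)])
tape (array([ 0.47901108, -0.32712299,  0.04331196]), [np.float64(0.0003316569068954618), np.float64(0.00033165690689532473)])
relay (array([0.48906391, 0.33064403, 0.04257447]), [np.float64(0.0023018558955784437), np.float64(0.00230185589557857)])
tape z.031 [ 0.49132116 -0.32507153  0.031     ] [ 0.48457618 -0.33216823  0.031     ]
pull top z.08 [ 0.583402   -0.08822876  0.08      ]
relay z.035 [0.4993856  0.34061491 0.035     ] [0.49032834 0.33188098 0.035     ]
```

View pics/sc_crop.png

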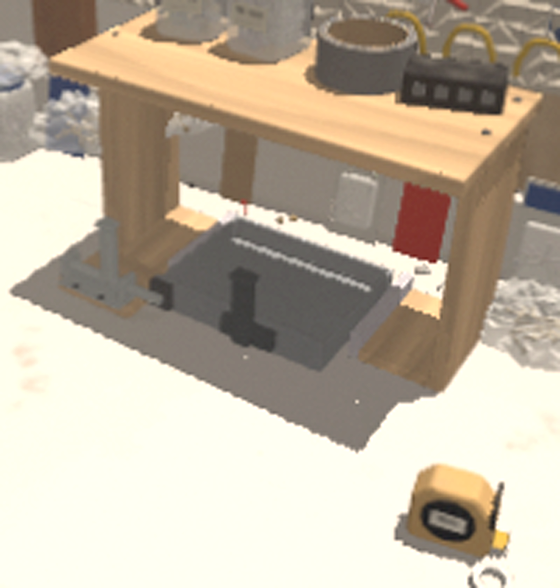

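View pics/top_crop.png

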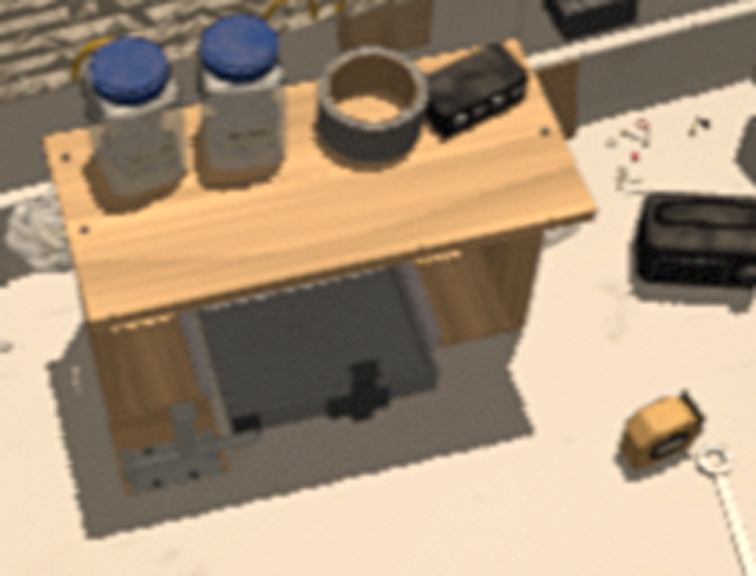

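```bash
python3 - <<'E'
from h import *
cs=get_calibration('scene');ct=get_calibration('top')
S=lambda x,y:(190+x/2.8,120+y/2.8); T=lambda x,y:(180+x/3.6,90+y/3.6)
for n,u,v in(('lugcap',S(108,222),T(183,405)),('pullcap',S(243,272),T(367,364)),('L',S(52,68),T(90,322)),('R',S(465,190),T(594,215))):
    print(n,tri([ray(cs,u),ray(ct,v)]))
    z=.103 if 'cap' in n else .25
    print(atz(cs,u,z),atz(ct,v,z))
E
```

```text
lugcap (array([0.60520823, 0.08465253, 0.10320386]), [np.float64(0.0022458825623980026), np.float64(0.0022458825623979614)])
[0.60238046 0.08482997 0.103     ] [0.60763821 0.08342665 0.103     ]
pullcap (array([ 0.58999189, -0.08168997,  0.1091175 ]), [np.float64(0.0022253875909898505), np.float64(0.002225387590989825)])
[ 0.59484878 -0.0772918   0.103     ] [ 0.5958068  -0.08473031  0.103     ]
L (array([0.612756  , 0.15168719, 0.25657327]), [np.float64(0.0010455541194460286), np.float64(0.001045554119446046)])
[0.62314326 0.16134445 0.25      ] [0.61837442 0.15055296 0.25      ]
R (array([ 0.58253126, -0.27474708,  0.25784262]), [np.float64(0.0008021861505144119), np.float64(0.0008021861505143111)])
[ 0.59774105 -0.27180356  0.25      ] [ 0.58699053 -0.27767051  0.25      ]
```

```bash
python3 - <<'E'
from h import *
snap('wrist','w0')
c=get_calibration('wrist');print(np.round(c['T'],3).tolist(),c['K'])
for n in('scene','top'):
    c=get_calibration(n)
    for P in ([.22,.58,.19],[.22,.58,0],[.3,.8,0],[.34,.9,0],[.34,.9,.35],[.4,1.05,0],[.4,1.05,.35]): print(n,P,proj(c,np.array(P)).round())
E
```

```text
[[-0.356, 0.889, 0.286, 0.301], [-0.934, -0.339, -0.109, 0.554], [-0.0, -0.306, 0.952, 0.385], [0.0, 0.0, 0.0, 1.0]] [[322.05657764   0.         252.80244008]
 [  0.         322.05657764 190.39258598]
 [  0.           0.           1.        ]]
scene [0.22, 0.58, 0.19] [[ -7. 185.]]
scene [0.22, 0.58, 0] [[ 17. 242.]]
scene [0.3, 0.8, 0] [[  6. 207.]]
scene [0.34, 0.9, 0] [[  3. 194.]]
scene [0.34, 0.9, 0.35] [[-35.  99.]]
scene [0.4, 1.05, 0] [[ -1. 177.]]
scene [0.4, 1.05, 0.35] [[-35.  89.]]
top [0.22, 0.58, 0.19] [[ 80. 369.]]
top [0.22, 0.58, 0] [[102. 385.]]
top [0.3, 0.8, 0] [[ 19. 382.]]
top [0.34, 0.9, 0] [[-19. 379.]]
top [0.34, 0.9, 0.35] [[-98. 346.]]
top [0.4, 1.05, 0] [[-74. 375.]]
top [0.4, 1.05, 0.35] [[-168.  341.]]
```

View pics/w0.png

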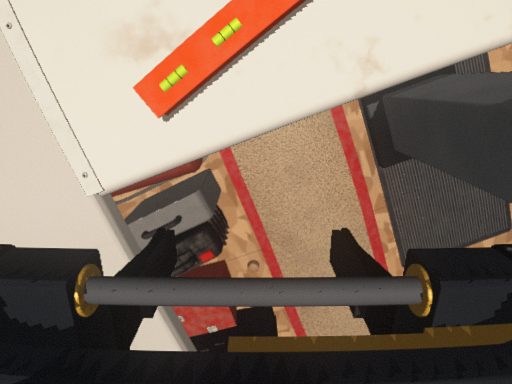

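```bash
python3 -m inch '[{"fingers":6,"delta_pos":[40.3,41.8,-20.9],"spin":-16.8},{"fingers":6,"delta_pos":[40.3,41.8,-20.9],"spin":-16.8},{"fingers":6,"delta_pos":[40.3,41.8,-20.9],"spin":-16.8},{"fingers":6,"delta_pos":[40.3,41.8,-20.9],"spin":-16.8},{"fingers":6,"delta_pos":[40.3,41.8,-20.9],"spin":-16.8},{"fingers":6,"delta_pos":[40.3,41.8,-20.9],"spin":-16.8},{"fingers":6,"delta_pos":[40.3,41.8,-20.9],"spin":-16.8},{"fingers":6,"delta_pos":[40.3,41.8,-20.9],"spin":-16.8},{"fingers":6,"delta_pos":[40.3,41.8,-20.9],"spin":-16.8},{"fingers":6,"delta_pos":[40.3,41.8,-20.9],"spin":-16.8},{"fingers":6,"delta_pos":[40.3,41.8,-20.9],"spin":-16.8},{"fingers":6,"delta_pos":[40.3,41.8,-20.9],"spin":-16.8},{"fingers":6,"delta_pos":[40.3,41.8,-20.9],"spin":-16.8},{"fingers":6,"delta_pos":[40.3,41.8,-20.9],"spin":-16.8},{"fingers":6,"delta_pos":[40.3,41.8,-20.9],"spin":-16.8}]'; python3 -c "
from h import *
s=sense();print(s['joints'],np.round(s['ee_rot'],3).tolist())"
```

```text
time_s: 2.25
tcp_pos: [0.4499, 0.0505, 0.401]
ee_rot: [[0.998, -0.07, -0.001], [-0.07, -0.998, 0.0], [-0.001, -0.0, -1.0]]
wrist_force: [0.6, 0.1, 0.2]
gripper_width: 0.69
[ 2.70409378e+01  2.18533553e-01  1.88893620e+00 -3.39786394e-02
 -9.16859786e+01  5.89200843e+01] [[0.998, -0.07, -0.001], [-0.07, -0.998, 0.0], [-0.001, -0.0, -1.0]]
```

```bash
python3 -m inch '[{"fingers":6,"delta_pos":[1.7,24,-10],"spin":0},{"fingers":6,"delta_pos":[1.7,24,-20],"spin":0},{"fingers":6,"delta_pos":[1.7,24,-30],"spin":0},{"fingers":6,"delta_pos":[1.7,24,-40],"spin":0},{"fingers":6,"delta_pos":[1.7,24,-40],"spin":0},{"fingers":6,"delta_pos":[1.7,24,-40],"spin":0},{"fingers":6,"delta_pos":[1.7,24,-40],"spin":0},{"fingers":6,"delta_pos":[1.7,24,-40],"spin":0},{"fingers":6,"delta_pos":[1.7,24,-40],"spin":0},{"fingers":6,"delta_pos":[1.7,24,-40],"spin":0}]'; python3 -c "
from h import *
s=sense();print(s['joints'].round(2),np.round(s['ee_rot'],3).tolist())"
```

```text
time_s: 3.25
tcp_pos: [0.428, -0.1662, 0.7097]
ee_rot: [[0.998, -0.066, 0.005], [-0.066, -0.998, -0.01], [0.005, 0.009, -1.0]]
wrist_force: [2.2, 0.6, -0.4]
gripper_width: 0.686
[  -0.43   21.8    80.31    1.04 -148.23   87.5 ] [[0.998, -0.066, 0.005], [-0.066, -0.998, -0.01], [0.005, 0.009, -1.0]]
```

```bash
python3 -m inch '[{"fingers":6,"delta_pos":[0,0,-15],"spin":0},{"fingers":6,"delta_pos":[0,0,-15],"spin":0},{"fingers":6,"delta_pos":[0,0,-15],"spin":0},{"fingers":6,"delta_pos":[0,0,-15],"spin":0}]'; python3 -c "
from h import *
s=sense();print(s['joints'].round(2),np.round(s['ee_rot'],3).tolist())"
```

```text
time_s: 3.65
tcp_pos: [0.3801, -0.1497, 0.74]
ee_rot: [[0.997, -0.068, 0.038], [-0.067, -0.998, -0.021], [0.039, 0.018, -0.999]]
wrist_force: [0.2, 0.3, -0.1]
gripper_width: 0.685
[   2.65   17.91   80.66    2.6  -150.62   85.75] [[0.997, -0.068, 0.038], [-0.067, -0.998, -0.021], [0.039, 0.018, -0.999]]
```

```bash
python3 -m inch '[{"fingers":6,"delta_pos":[0,0,0],"spin":0},{"fingers":6,"delta_pos":[0,0,0],"spin":0}]'; python3 -c "
from h import *
s=sense();print(s['joints'].round(2),np.round(s['ee_rot'],3).tolist())"
```

```text
time_s: 3.85
tcp_pos: [0.3826, -0.1502, 0.7383]
ee_rot: [[0.997, -0.069, 0.033], [-0.068, -0.997, -0.021], [0.035, 0.018, -0.999]]
wrist_force: [0.0, -0.9, -0.8]
gripper_width: 0.688
[   2.55   18.16   80.62    2.57 -150.58   85.79] [[0.997, -0.069, 0.033], [-0.068, -0.997, -0.021], [0.035, 0.018, -0.999]]
```

```bash
python3 -m inch '[{"fingers":6,"delta_pos":[60,0,-40],"spin":0},{"fingers":6,"delta_pos":[60,0,-40],"spin":0},{"fingers":6,"delta_pos":[60,0,-40],"spin":0},{"fingers":6,"delta_pos":[60,0,-40],"spin":0}]'; python3 -c "
from h import *
s=sense();print(s['joints'].round(2),np.round(s['ee_rot'],3).tolist())"
```

```text
time_s: 4.25
tcp_pos: [0.4705, -0.1386, 0.7027]
ee_rot: [[0.996, -0.07, 0.048], [-0.068, -0.997, -0.03], [0.05, 0.026, -0.998]]
wrist_force: [-0.1, 0.8, 0.1]
gripper_width: 0.693
[   3.95   23.34   80.56    3.27 -144.56   84.8 ] [[0.996, -0.07, 0.048], [-0.068, -0.997, -0.03], [0.05, 0.026, -0.998]]
```

```bash
cat > st.py <<'E'
from h import *
s=sense();R=np.array(s['ee_rot']);print(round(s['time_s'],2),s['joints'].round(1),s['tcp_pos'].round(3),'z',R[:,2].round(3),'x',R[:,0].round(3))
E
python3 -m inch '[{"fingers":6,"delta_pos":[11.6,5.1,10.7],"spin":0},{"fingers":6,"delta_pos":[11.6,5.1,10.7],"spin":0},{"fingers":6,"delta_pos":[11.6,5.1,10.7],"spin":0},{"fingers":6,"delta_pos":[11.6,5.1,10.7],"spin":0}]' >/dev/null; python3 st.py
python3 -m inch '[{"fingers":6,"delta_pos":[50,0,-47],"spin":0}]' >/dev/null; python3 st.py
python3 -m inch '[{"fingers":6,"delta_pos":[50,0,-47],"spin":0}]' >/dev/null; python3 st.py
python3 -m inch '[{"fingers":6,"delta_pos":[50,0,-47],"spin":0}]' >/dev/null; python3 st.py
python3 -m inch '[{"fingers":6,"delta_pos":[50,0,-47],"spin":0}]' >/dev/null; python3 st.py
```

```text
4.65 [  -3.2   28.2   68.3    1.8 -127.8   90.4] [ 0.59  -0.202  0.597] z [ 0.038 -0.027 -0.999] x [ 0.997 -0.069  0.04 ]
4.75 [  -2.5   33.2   79.6    2.7 -133.7   90.4] [ 0.602 -0.198  0.608] z [ 0.045 -0.036 -0.998] x [ 0.996 -0.07   0.047]
4.85 [  -1.5   33.6   80.4    3.5 -132.3   89.9] [ 0.616 -0.191  0.609] z [ 0.076 -0.047 -0.996] x [ 0.995 -0.068  0.079]
4.95 [  -0.5   33.1   80.7    4.3 -130.8   89.5] [ 0.622 -0.184  0.619] z [ 0.115 -0.058 -0.992] x [ 0.991 -0.066  0.119]
5.05 [   0.4   32.7   80.7    5.1 -129.6   89.2] [ 0.627 -0.178  0.626] z [ 0.144 -0.068 -0.987] x [ 0.987 -0.064  0.148]
```

```bash

python3 -m inch '[{"fingers":6,"delta_pos":[2,-23,0],"spin":0},{"fingers":6,"delta_pos":[2,-23,0],"spin":0},{"fingers":6,"delta_pos":[2,-23,0],"spin":0},{"fingers":6,"delta_pos":[2,-23,0],"spin":0},{"fingers":6,"delta_pos":[2,-23,0],"spin":0}]' >/dev/null; python3 st.py
python3 -m inch '[{"fingers":6,"delta_pos":[50,0,-35],"spin":0}]' >/dev/null; python3 st.py
python3 -m inch '[{"fingers":6,"delta_pos":[50,0,-35],"spin":0}]' >/dev/null; python3 st.py
python3 -m inch '[{"fingers":6,"delta_pos":[50,0,-35],"spin":0}]' >/dev/null; python3 st.py
python3 -m inch '[{"fingers":6,"delta_pos":[50,0,-30],"spin":0}]' >/dev/null; python3 st.py
```

```text
5.55 [  21.8   34.6   80.7    8.4 -129.4   70.2] [0.661 0.053 0.613] z [ 0.144 -0.064 -0.988] x [ 0.987 -0.061  0.147]
5.65 [  21.5   34.8   80.6    8.9 -127.7   71. ] [0.672 0.051 0.613] z [ 0.17  -0.065 -0.983] x [ 0.983 -0.055  0.174]
5.75 [  20.9   34.9   80.7    9.6 -126.    71.6] [0.682 0.043 0.616] z [ 0.198 -0.068 -0.978] x [ 0.978 -0.058  0.202]
5.85 [  20.5   34.9   80.7   10.1 -124.5   72.2] [0.691 0.038 0.618] z [ 0.225 -0.07  -0.972] x [ 0.972 -0.06   0.229]
5.95 [  20.1   35.1   80.7   10.6 -122.8   72.7] [0.701 0.034 0.619] z [ 0.251 -0.072 -0.965] x [ 0.965 -0.059  0.256]
```

```bash

python3 -m inch '[{"fingers":6,"delta_pos":[50,-8,-25],"spin":0}]' >/dev/null; python3 st.py
python3 -m inch '[{"fingers":6,"delta_pos":[50,-8,-25],"spin":0}]' >/dev/null
python3 -m inch '[{"fingers":6,"delta_pos":[50,-8,-22],"spin":0}]' >/dev/null
python3 -m inch '[{"fingers":6,"delta_pos":[50,-8,-22],"spin":0}]' >/dev/null; python3 st.py
python3 -m inch '[{"fingers":6,"delta_pos":[50,-8,-20],"spin":0}]' >/dev/null
python3 -m inch '[{"fingers":6,"delta_pos":[50,-8,-20],"spin":0}]' >/dev/null; python3 st.py
python3 -m inch '[{"fingers":6,"delta_pos":[50,-8,-18],"spin":0}]' >/dev/null
python3 -m inch '[{"fingers":6,"delta_pos":[50,-8,-18],"spin":0}]' >/dev/null; python3 st.py
python3 - <<'E'
from h import *
snap('top','top1')
E
```

```text
6.05 [  20.2   35.5   80.7   11.2 -120.9   72.8] [0.714 0.037 0.619] z [ 0.279 -0.074 -0.957] x [ 0.957 -0.058  0.283]
6.35 [  20.9   36.5   80.7   12.8 -115.2   72.7] [0.75  0.048 0.621] z [ 0.36  -0.077 -0.93 ] x [ 0.93  -0.051  0.364]
6.55 [  21.4   37.    80.7   13.9 -111.5   72.7] [0.772 0.055 0.626] z [ 0.415 -0.078 -0.906] x [ 0.907 -0.046  0.419]
6.75 [  21.8   37.4   80.7   15.1 -107.8   72.6] [0.793 0.062 0.633] z [ 0.471 -0.078 -0.879] x [ 0.879 -0.041  0.474]
```

View pics/top1.png

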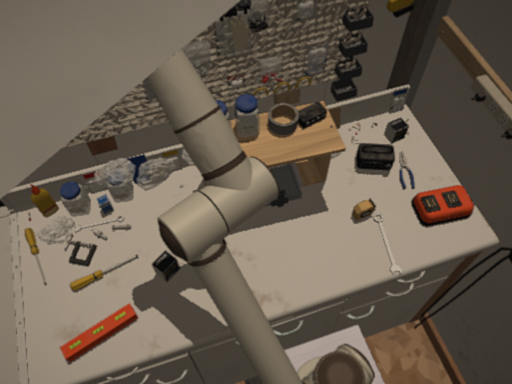

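```bash
python3 - <<'E'
from h import *
c=get_calibration('top')
print(atz(c,(345,108),0.05),atz(c,(100,170),.05)); 
c=get_calibration('scene'); print(atz(c,(300,180),.05))
c=get_calibration('wrist');print(np.array(c['T'])[:3,3])
E
python3 -m inch '[{"fingers":6,"delta_pos":[50,-14,-16],"spin":0}]' >/dev/null
python3 -m inch '[{"fingers":6,"delta_pos":[50,-14,-16],"spin":0}]' >/dev/null
python3 -m inch '[{"fingers":6,"delta_pos":[50,-14,-14],"spin":0}]' >/dev/null; python3 st.py
```

```text
[ 0.90086938 -0.45352169  0.05      ] [0.91199173 0.46880264 0.05      ]
[ 0.90510363 -0.00382227  0.05      ]
[0.77724355 0.07364868 0.84200073]
7.1 [  23.8   38.1   80.7   17.3 -102.4   71.3] [0.82  0.087 0.646] z [ 0.55  -0.076 -0.832] x [ 0.832 -0.034  0.553]
```

```bash
python3 -m inch '[{"fingers":6,"delta_pos":[-52,9.9,7.5],"spin":0},{"fingers":6,"delta_pos":[-52,9.9,7.5],"spin":0},{"fingers":6,"delta_pos":[-52,9.9,7.5],"spin":0},{"fingers":6,"delta_pos":[-52,9.9,7.5],"spin":0},{"fingers":6,"delta_pos":[-52,9.9,7.5],"spin":0},{"fingers":6,"delta_pos":[-52,9.9,7.5],"spin":0},{"fingers":6,"delta_pos":[-52,9.9,7.5],"spin":0},{"fingers":6,"delta_pos":[-52,9.9,7.5],"spin":0},{"fingers":6,"delta_pos":[-52,9.9,7.5],"spin":0},{"fingers":6,"delta_pos":[-52,9.9,7.5],"spin":0},{"fingers":6,"delta_pos":[-52,9.9,7.5],"spin":0},{"fingers":6,"delta_pos":[-52,9.9,7.5],"spin":0},{"fingers":6,"delta_pos":[-52,9.9,7.5],"spin":0}]'; python3 st.py
python3 - <<'E'
from h import *
c=get_calibration('wrist');im=snap('wrist','w1')
for t in('bolt_lug','tray_pull','deck_edge','tray_floor'):
    r=spot_point('wrist',t)[:2]
    print(t,[(round(q['conf'],2),np.round(np.array(q['location'])*[512,384],1).tolist()) for q in r])
for n,P in (('lug',(.605,.085,.08)),('pull',(.594,-.079,.08)),('edge',(.598,-.061,.25))): print(n,proj(c,np.array(P)))
E
```

```text
time_s: 8.4
tcp_pos: [0.4182, -0.0011, 0.2984]
ee_rot: [[0.834, -0.07, 0.547], [-0.034, -0.997, -0.075], [0.551, 0.044, -0.833]]
wrist_force: [-0.1, 0.1, 0.3]
gripper_width: 0.69
8.4 [ 39.9 -23.5 -49.   34.7 -46.   26.4] [ 0.418 -0.001  0.298] z [ 0.547 -0.075 -0.833] x [ 0.834 -0.034  0.551]
bolt_lug [(0.77, [177.5, 130.0])]
tray_pull [(0.77, [294.2, 126.8])]
deck_edge [(0.69, [294.5, 46.1])]
tray_floor [(0.63, [271.8, 92.9]), (0.5, [176.5, 129.7])]
lug [[177.47529707 125.46303521]]
pull [[290.31797681 127.06939246]]
edge [[298.48237834  44.52141103]]
```

View pics/w1.png

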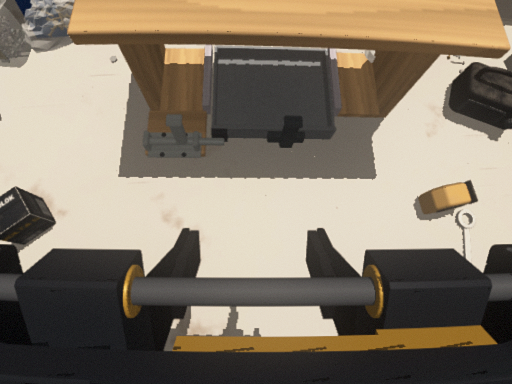

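```bash
python3 - <<'E'
from h import *
a=cv2.imread('pics/w1.png')[100:170,130:340]
cv2.imwrite('pics/w1c.png',cv2.convertScaleAbs(cv2.resize(a,None,fx=3.8,fy=3.8,interpolation=2),alpha=1.8))
a=cv2.imread('pics/w1.png')[20:60,60:512]
cv2.imwrite('pics/w1d.png',cv2.resize(a,None,fx=1.7,fy=1.7,interpolation=2))
E
```

```text
(no output)
```

View pics/w1c.png

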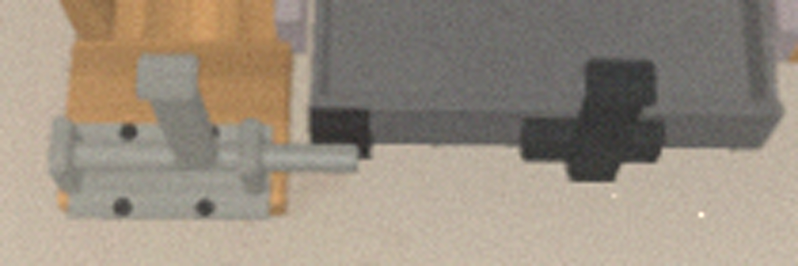

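View pics/w1d.png

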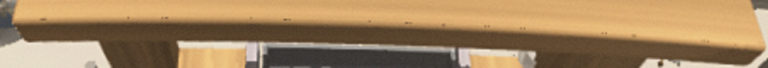

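```bash
python3 - <<'E'
from h import *
c=get_calibration('wrist');cs=get_calibration('scene');ct=get_calibration('top')
S=lambda x,y:(190+x/2.8,120+y/2.8); T=lambda x,y:(180+x/3.6,90+y/3.6);W=lambda x,y:(130+x/3.8,100+y/3.8)
for n,w,u,v in(('lug',W(168,76),S(108,222),T(183,405)),('pull',W(621,82),S(243,272),T(367,364))):
    print(n,atz(c,w,.103),tri([ray(c,w),ray(cs,u),ray(ct,v)]),tri([ray(c,w),ray(ct,v)]))
print('net', atz(c,(177.5,130.),.08),atz(c,(294.2,126.8),.08))
# deck edge lower front corners
for p in ((60+15/1.7,20+38/1.7),(60+762/1.7,20+48/1.7)): print(p,atz(c,p,.25))
s=sense();R=np.array(s['ee_rot']);print(R.tolist(),s['tcp_pos'])
E
```

```text
lug [0.60833758 0.08974934 0.103     ] (array([0.60680258, 0.08665655, 0.10272627]), [np.float64(0.0033170182102283605), np.float64(0.002491135825518685), np.float64(0.00330226339280807)]) (array([0.59706413, 0.08594401, 0.12208357]), [np.float64(0.0007593490248782133), np.float64(0.0007593490248783394)])
pull [ 0.59764063 -0.07697359  0.103     ] (array([ 0.59413293, -0.07949077,  0.10579405]), [np.float64(0.0037334844388150702), np.float64(0.0021277144783309453), np.float64(0.004399631083886237)]) (array([ 0.57986023, -0.07354504,  0.133392  ]), [np.float64(0.003823786512542456), np.float64(0.003823786512542343)])
net [0.60433716 0.08928159 0.08      ] [ 0.60094943 -0.08228207  0.08      ]
(68.82352941176471, 42.352941176470594) [0.62031771 0.16653969 0.25      ]
(508.2352941176471, 48.23529411764706) [ 0.6031916  -0.29198728  0.25      ]
[[0.8322235503589257, -0.06807522258349055, 0.5502451510901237], [-0.03319851282686578, -0.996771390352895, -0.07310714137511662], [0.5534454092085952, 0.04257416404540533, -0.8317966215258183]] [0.42193528 0.00175538 0.30225568]
```

```bash
python3 -m inch '[{"fingers":6,"delta_pos":[2.8,-10.7,17.9],"spin":0},{"fingers":6,"delta_pos":[2.8,-10.7,17.9],"spin":0},{"fingers":6,"delta_pos":[2.8,-10.7,17.9],"spin":0},{"fingers":6,"delta_pos":[2.8,-10.7,17.9],"spin":0},{"fingers":6,"delta_pos":[2.8,-10.7,17.9],"spin":0},{"fingers":6,"delta_pos":[2.8,-10.7,22],"spin":0},{"fingers":6,"delta_pos":[2.8,-10.7,25],"spin":0},{"fingers":6,"delta_pos":[2.8,-10.7,25],"spin":0}]'
python3 - <<'E'
from h import *
snap('wrist','w2');s=sense();print(s['tcp_pos'],s['wrist_force'])
c=get_calibration('wrist')
print(proj(c,np.array([.607,.087,.103])),proj(c,np.array([.607,.087,.08])))
E
```

```text
time_s: 9.45
tcp_pos: [0.5933, 0.0903, 0.1172]
ee_rot: [[0.848, -0.079, 0.524], [-0.04, -0.996, -0.085], [0.529, 0.052, -0.847]]
wrist_force: [-5.1, 24.7, 0.2]
gripper_width: 0.69
[0.59564468 0.08715872 0.11493647] [ 3.7356576  -2.87422863 -0.64589681]
[[250.10594199 210.16126792]] [[248.82647224 215.63612104]]
```

View pics/w2.png

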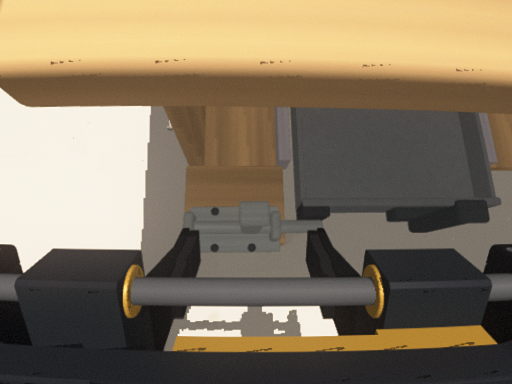

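```bash
python3 st.py; python3 -m inch '[{"fingers":6,"delta_pos":[-0.3,0,2],"spin":0},{"fingers":6,"delta_pos":[-0.6,0,4.2],"spin":0},{"fingers":6,"delta_pos":[-0.6,0,4.2],"spin":0},{"fingers":6,"delta_pos":[-0.6,0,4.2],"spin":0}]'
python3 - <<'E'
from h import *
snap('wrist','w3');s=sense();print(s['tcp_pos'],s['wrist_force'])
E
```

```text
9.5 [  5.9  11.6 -51.7 117.3  -9.3 -35.6] [0.596 0.087 0.115] z [ 0.521 -0.09  -0.849] x [ 0.849 -0.049  0.526]
time_s: 9.9
tcp_pos: [0.6109, 0.092, 0.0952]
ee_rot: [[0.863, -0.076, 0.5], [-0.036, -0.995, -0.089], [0.504, 0.059, -0.862]]
wrist_force: [-0.1, -0.3, -0.2]
gripper_width: 0.689
[0.61036144 0.0921287  0.09549   ] [ 0.13723188  0.62470457 -0.56988063]
```

View pics/w3.png

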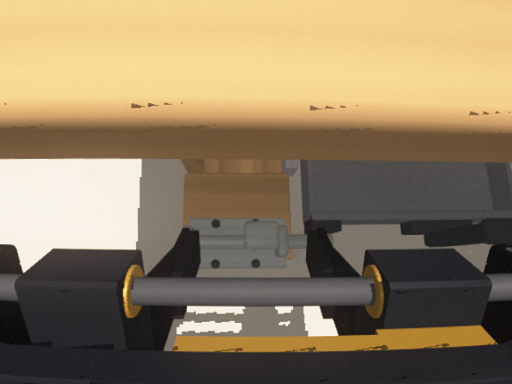

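```bash
cat > kin.py <<'E'
import numpy as np
from scipy.spatial.transform import Rotation as Ro
def Rz(a):return Ro.from_euler('z',a,degrees=True).as_matrix()
def Ry(a):return Ro.from_euler('y',a,degrees=True).as_matrix()
def Rx(a):return Ro.from_euler('x',a,degrees=True).as_matrix()
C=np.array([[0,0,1],[0,-1,0],[1,0,0]],float)
S4=1
def mats(J,s4=None):
    s4=S4 if s4 is None else s4
    A=Rz(J[0]);B=A@Ry(J[1]);D=B@Ry(-J[2]);E=D@Rx(s4*J[3]);F=E@Ry(-J[4]);T=F@C@Rz(-(J[5]-90))
    return A,B,D,E,F,T
data=[([84.03,22.042,.453,0,-68.411,-14.817],[.22156,.58368,.19125],None),
([27.041,.2185,1.889,-.034,-91.686,58.920],[.4499,.0505,.401],[-.001,0,-1]),
([-.43,21.8,80.31,1.04,-148.23,87.5],[.428,-.1662,.7097],[.005,-.01,-1]),
([2.65,17.91,80.66,2.6,-150.62,85.75],[.3801,-.1497,.74],[.038,-.021,-.999]),
([3.95,23.34,80.56,3.27,-144.56,84.8],[.4705,-.1386,.7027],[.048,-.03,-.998]),
([-3.2,28.2,68.3,1.8,-127.8,90.4],[.59,-.202,.597],[.038,-.027,-.999]),
([21.8,34.6,80.7,8.4,-129.4,70.2],[.661,.053,.613],[.144,-.064,-.988]),
([20.9,36.5,80.7,12.8,-115.2,72.7],[.75,.048,.621],[.36,-.077,-.93]),
([23.8,38.1,80.7,17.3,-102.4,71.3],[.82,.087,.646],[.55,-.076,-.832]),
([39.9,-23.5,-49,34.7,-46,26.4],[.418,-.001,.298],[.547,-.075,-.833]),
([5.9,11.6,-51.7,117.3,-9.3,-35.6],[.596,.087,.115],[.521,-.09,-.849])]
def fit(extra=[]):
    M=[];b=[]
    for J,p,z in data+extra:
        A,B,D,E,F,T=mats(J)
        M.append(np.hstack([A,B,D,E,F]));b.append(p)
    M=np.vstack(M);b=np.hstack(b)
    lam=1e-3
    x=np.linalg.solve(M.T@M+lam**2*np.eye(15)*1,M.T@b)
    return x,(M@x-b).reshape(-1,3)
if __name__=='__main__':
    for s in(1,-1):
        S4=s
        print(s,[np.round(mats(J)[5][:,2]-np.array(z),3).tolist() for J,p,z in data if z])
        x,r=fit();print(x.reshape(5,3).round(3));print((r*1000).round(1).tolist())
E
python3 kin.py; python3 st.py
```

```text
1 [[0.001, -0.001, 0.0], [-0.0, 0.02, 0.0], [-0.002, 0.045, -0.0], [-0.005, 0.066, -0.0], [0.003, 0.05, 0.0], [-0.083, 0.21, 0.001], [-0.142, 0.375, 0.001], [-0.234, 0.533, 0.0], [-0.524, 0.628, 0.0], [-0.029, 0.285, 0.001]]
[[ 0.156 -0.059  0.028]
 [ 0.003 -0.059  0.501]
 [ 0.197 -0.059  0.061]
 [ 0.197 -0.014 -0.03 ]
 [ 0.118 -0.014 -0.078]]
[[47.8, 38.2, 66.4], [66.2, -15.4, 53.1], [16.8, -39.9, 16.7], [21.2, -34.3, 7.7], [14.7, -29.6, 10.7], [1.3, -32.3, 27.9], [-2.9, 2.9, 3.5], [-47.0, 28.1, -33.7], [-86.3, 57.6, -78.2], [-124.1, 113.8, -74.6], [-26.0, -79.2, 0.7]]
-1 [[0.0, 0.0, 0.0], [-0.0, 0.0, 0.0], [-0.0, 0.0, -0.0], [-0.0, 0.0, -0.0], [0.0, -0.0, 0.0], [0.001, 0.0, 0.001], [0.001, 0.0, 0.001], [0.0, 0.001, 0.0], [0.001, -0.0, 0.0], [0.001, -0.0, 0.001]]
[[-0.001  0.     0.16 ]
 [ 0.     0.     0.564]
 [ 0.211  0.     0.001]
 [ 0.211 -0.08  -0.001]
 [ 0.336 -0.08   0.001]]
[[0.2, 0.3, 0.1], [0.1, 0.0, -0.7], [0.1, -0.0, -0.1], [0.0, -0.1, 0.1], [0.0, -0.1, -0.1], [-0.5, 0.7, 0.4], [0.1, 0.1, 0.2], [0.2, -0.7, 0.2], [-0.2, 0.8, -0.4], [0.1, -0.4, 0.4], [-0.1, 0.0, -0.0]]
9.95 [  6.1  14.8 -49.9 117.6  -9.2 -35.3] [0.61  0.092 0.095] z [ 0.5   -0.089 -0.861] x [ 0.863 -0.036  0.504]
```

```bash
cat > ik.py <<'E'
from kin import *
import kin; kin.S4=-1
from scipy.optimize import least_squares
LO=np.array([-179.83,-69.29,-61.27,-181.25,-171.15,-177.46]);HI=np.array([179.83,118.12,80.66,117.63,-9.14,177.46])
X=np.array([[0,0,.16],[0,0,.564],[.4225,0,0],[0,-.16,0],[.336,0,0]])
def fk(J):
    m=mats(J);return sum(m[i]@X[i] for i in range(5)),m[5]
def target(p,th,az=-4.,spin=0):
    # tool z leaning, tool x forward
    R0=Rz(az)@np.array([[1,0,0],[0,-1,0],[0,0,-1.]]); # down, x fwd
    R=Rz(az)@Ry(-th)@Rz(-az)@R0   # rotate so z -> forward
    return np.array(p),R@Rz(spin)
def sol(p,R,seeds=40,rng=np.random.default_rng(0),x0=None):
    out=[]
    def f(J):
        q,T=fk(J);return np.r_[(q-p)*10,(T-R).ravel()]
    S=[x0] if x0 is not None else [rng.uniform(LO,HI) for _ in range(seeds)]
    for s in S:
        r=least_squares(f,np.clip(s,LO+.01,HI-.01),bounds=(LO,HI),x_scale=30.)
        if r.cost<1e-7 and not any(np.allclose(r.x,o,atol=.5) for o in out): out.append(r.x)
    return out
E
python3 - <<'E'
from ik import *
for th in (0,15,25,30,35,40,45):
    for n,p in (('lug',(.617,.084,.066)),('lugL',(.62,.129,.066)),('pull',(.605,-.08,.066)),('pullout',(.446,-.069,.066))):
        print(th,n,[s.round(0).tolist() for s in sol(*target(p,th),seeds=25)])
E
```

```text
0 lug [[23.0, 28.0, -9.0, -0.0, -53.0, 63.0]]
0 lugL [[26.0, 29.0, -8.0, -0.0, -53.0, 60.0]]
0 pull [[8.0, 27.0, -11.0, -0.0, -52.0, 78.0]]
0 pullout [[12.0, 13.0, -33.0, -0.0, -43.0, 74.0]]
15 lug [[26.0, 22.0, -28.0, 16.0, -28.0, 46.0]]
15 lugL [[30.0, 23.0, -27.0, 17.0, -29.0, 41.0]]
15 pull [[10.0, 21.0, -27.0, 7.0, -28.0, 70.0]]
15 pullout [[15.0, 6.0, -50.0, 14.0, -20.0, 58.0]]
25 lug []
25 lugL []
25 pull []
25 pullout []
30 lug []
30 lugL []
30 pull []
30 pullout []
35 lug []
35 lugL []
35 pull []
35 pullout []
40 lug []
40 lugL []
40 pull []
40 pullout []
45 lug [[-9.0, 20.0, -42.0, -169.0, -17.0, -97.0]]
45 lugL []
45 pull []
45 pullout [[-19.0, 5.0, -43.0, -97.0, -11.0, -162.0]]
```

```bash
python3 - <<'E'
from ik import *
for sp in (0,180):
  for th in (25,30,35,38,40,42,45,50):
    for n,p in (('lug',(.617,.084,.066)),('lugL',(.62,.129,.066)),('pull',(.605,-.08,.066)),('pullout',(.446,-.069,.066))):
        S=sol(*target(p,th,spin=sp),seeds=12)+sum([sol(*target(p,th,spin=sp),x0=np.array(x)) for x in ([-9,20,-42,-169,-17,-97+sp],[-15,10,-42,-120,-15,-120],[30,20,-30,50,-15,20],[-9,20,-42,-169,-17,83])],[])
        print(sp,th,n,[s.round(0).tolist() for s in S[:2]])
E
```

```text
0 25 lug []
0 25 lugL []
0 25 pull []
0 25 pullout []
0 30 lug []
0 30 lugL []
0 30 pull []
0 30 pullout []
0 35 lug []
0 35 lugL []
0 35 pull []
0 35 pullout []
0 38 lug []
0 38 lugL []
0 38 pull []
0 38 pullout []
0 40 lug []
0 40 lugL []
0 40 pull []
0 40 pullout []
0 42 lug []
0 42 lugL []
0 42 pull []
0 42 pullout []
0 45 lug [[-9.0, 20.0, -42.0, -169.0, -17.0, -97.0], [-9.0, 20.0, -42.0, -169.0, -17.0, -97.0]]
0 45 lugL []
0 45 pull []
0 45 pullout [[-19.0, 5.0, -43.0, -97.0, -11.0, -162.0], [-19.0, 5.0, -43.0, -97.0, -11.0, -162.0]]
0 50 lug [[-9.0, 22.0, -47.0, -172.0, -29.0, -94.0], [-9.0, 22.0, -47.0, -172.0, -29.0, -94.0]]
0 50 lugL []
0 50 pull [[-23.0, 19.0, -31.0, -119.0, -17.0, -137.0], [-23.0, 19.0, -31.0, -119.0, -17.0, -137.0]]
0 50 pullout [[-37.0, 9.0, -50.0, -118.0, -28.0, -126.0], [-37.0, 9.0, -50.0, -118.0, -28.0, -126.0]]
180 25 lug []
180 25 lugL []
180 25 pull []
180 25 pullout []
180 30 lug []
180 30 lugL []
180 30 pull []
180 30 pullout []
180 35 lug []
180 35 lugL []
180 35 pull []
180 35 pullout []
180 38 lug []
180 38 lugL []
180 38 pull []
180 38 pullout []
180 40 lug []
180 40 lugL []
180 40 pull []
180 40 pullout []
180 42 lug []
180 42 lugL []
180 42 pull []
180 42 pullout []
180 45 lug [[-9.0, 20.0, -42.0, -169.0, -17.0, 83.0], [-9.0, 20.0, -42.0, -169.0, -17.0, 83.0]]
180 45 lugL []
180 45 pull []
180 45 pullout [[-19.0, 5.0, -43.0, -97.0, -11.0, 18.0], [-19.0, 5.0, -43.0, -97.0, -11.0, 18.0]]
180 50 lug [[-9.0, 22.0, -47.0, -172.0, -29.0, 86.0], [-9.0, 22.0, -47.0, -172.0, -29.0, 86.0]]
180 50 lugL []
180 50 pull [[-23.0, 19.0, -31.0, -119.0, -17.0, 43.0], [-23.0, 19.0, -31.0, -119.0, -17.0, 43.0]]
180 50 pullout [[-37.0, 9.0, -50.0, -118.0, -28.0, 54.0], [-37.0, 9.0, -50.0, -118.0, -28.0, 54.0]]
```

```bash
cat >> ik.py <<'E'
def wrap(J):
    J=np.array(J)
    for k in (0,3,5,4,1,2): J[k]=(J[k]+180)%360-180
    if J[3]>117.6 : J[3]-=360 if J[3]-360>=-181.25 else 0
    return J
def sols(p,R,n=10,seeds=None,rng=np.random.default_rng(1)):
    out=[]
    def f(J):
        q,T=fk(J);return np.r_[(q-p)*3,(T-R).ravel()]
    base=[[20,25,-20,0,-30,60],[20,25,-20,60,-20,0],[-5,20,-40,-150,-20,-90],[-15,20,-40,-100,-15,-130],[10,15,-50,110,-12,-30],[10,20,-30,-60,-20,120],[10,20,-30,-60,-20,-60]]
    for s in (seeds or base):
        r=least_squares(f,s,method='lm',x_scale=30.,max_nfev=400)
        if r.cost<1e-8:
            J=wrap(r.x)
            m=min((J-LO).min(),(HI-J).min())
            if not any(np.allclose(J,o[1],atol=1) for o in out): out.append((m,J))
    return sorted(out,key=lambda t:-t[0])
def rolled(p,th,az,phi,spin=0):
    p,R=target(p,th,az); a=Rz(az)[:,0]
    return p,Ro.from_rotvec(np.radians(phi)*a).as_matrix()@R@Rz(spin)
E
python3 - <<'E'
from ik import *
P=(('lug',(.617,.084,.066)),('lugL',(.62,.129,.066)),('pull',(.605,-.08,.066)),('pullout',(.446,-.069,.066)))
for th in (20,25,30,35,40,45):
  for phi in (-20,-12,-6,0,6,12,20):
    row=[]
    for n,p in P:
        S=sols(*rolled(p,th,-4,phi))
        row.append((round(S[0][0]),S[0][1].round().astype(int).tolist()) if S else None)
    print(th,phi,[r[0] if r else None for r in row], row[0][1] if row[0] else '',row[3][1] if row[3] else '')
E
```

```text
20 -20 [23, 26, 14, -5] [31, 24, -38, 55, -34, 11] [8, 7, -66, 90, -23, -5]
20 -12 [18, 20, 8, -5] [28, 22, -39, 51, -27, 14] [-1, 5, -66, 93, -12, -2]
20 -6 [12, 15, 6, -5] [26, 20, -39, 45, -21, 20] [-7, 4, -66, 95, -5, 0]
20 0 [9, 10, 9, -3] [26, 20, -38, 34, -18, 30] [9, 4, -62, 47, -6, 31]
20 6 [8, 8, 14, 6] [25, 20, -33, 15, -17, 47] [12, 5, -48, 0, -15, 73]
20 12 [11, 9, 20, 14] [22, 20, -27, -5, -20, 66] [4, 7, -39, -21, -24, 98]
20 20 [17, 14, 28, 25] [15, 20, -20, -26, -26, 88] [-7, 9, -32, -37, -34, 118]
25 -20 [16, 20, 10, -7] [27, 22, -45, 73, -30, -4] [-9, 6, -68, 125, -20, -23]
25 -12 [12, 15, 0, None] [22, 20, -47, 78, -21, -7] 
25 -6 [5, 8, None, None] [16, 19, -48, 85, -14, -11] 
25 0 [-5, -1, None, None] [6, 18, -49, 106, -4, -25] 
25 6 [None, None, 5, None]  
25 12 [-2, None, 13, 8] [23, 19, -37, 12, -7, 49] [4, 6, -42, -25, -17, 101]
25 20 [9, 5, 23, 21] [17, 19, -24, -27, -18, 88] [-9, 8, -34, -43, -30, 125]
30 -20 [12, 15, -14, -26] [22, 21, -49, 94, -29, -19] [-14, 5, -40, -133, 16, -117]
30 -12 [10, 13, -15, None] [13, 19, -50, 107, -20, -28] 
30 -6 [-8, 6, N
[... 864 characters left out ...]
]  
40 6 [None, None, None, None]  
40 12 [None, None, 2, 6]  [-12, 5, -40, -69, -15, 156]
40 20 [-7, None, 14, 12] [16, 18, -27, -53, -2, 116] [-23, 8, -38, -75, -28, 165]
45 -20 [-24, -14, 1, -5] [8, 23, -55, 141, -38, -52] [-37, 12, -66, -162, -37, -68]
45 -12 [-32, -29, 7, 7] [15, 20, -21, -107, 23, -167] [-35, 7, -54, -138, -21, -100]
45 -6 [-24, -29, None, 3] [10, 19, -23, -110, 15, -166] [-26, 5, -46, -114, -12, -135]
45 0 [8, -21, None, 2] [-9, 20, -42, -169, -17, -97] [-19, 5, -43, -97, -11, -162]
45 6 [None, 5, -4, 7]  [-21, 5, -42, -91, -16, -171]
45 12 [None, None, 5, 3]  [-25, 7, -41, -89, -23, -174]
45 20 [1, -2, 11, 1] [1, 18, -25, -95, -10, 167] [-31, 10, -40, -87, -33, -176]
```

```bash
cat > ctl.py <<'E'
from ik import *
VM=np.array([159.86,159.86,180,180,180,180])*.7*.1
def step(J,p,R,tp,tR,w,vl=True):
    """one row: from joints J (commanded pose p,R) toward tp,tR"""
    d=tp-p; n=np.linalg.norm(d)
    if n>.05: d*=.05/n
    rv=Ro.from_matrix(R.T@tR).as_rotvec(); a=np.degrees(np.linalg.norm(rv))
    if a>8.59: rv*=8.59/a
    gp=p+d; gR=R@Ro.from_rotvec(rv).as_matrix()
    def f(q):
        a,b=fk(q);return np.r_[(a-gp),w*Ro.from_matrix(b.T@gR).as_rotvec()]
    lo=LO+.02;hi=HI-.02
    if vl: lo=np.maximum(lo,J-VM);hi=np.minimum(hi,J+VM)
    lo=np.minimum(lo,J-1e-6);hi=np.maximum(hi,J+1e-6)
    r=least_squares(f,np.clip(J,lo+1e-9,hi-1e-9),bounds=(lo,hi),x_scale=10.)
    q,T=fk(r.x);return r.x,q,T
def call(J,rows,w,vl=True):
    """rows: list of (dx,dy,dz cm, spin)"""
    p0,R0=fk(J);p,R=p0,R0
    for r in rows:
        tp=p0+R0@(np.array(r[:3])/100);tR=R0@Rz(r[3] if len(r)>3 else 0)
        J,p,R=step(J,p,R,tp,tR,w,vl)
    return J
E
python3 - <<'E'
from ctl import *
A=np.array([-1.5,33.6,80.4,3.5,-132.3,89.9]);B=np.array([20.1,35.1,80.7,10.6,-122.8,72.7])
C0=np.array([21.4,37,80.64,13.9,-111.5,72.7])
for w in (.1,.2,.3,.5,1):
    J=call(A,[(50,0,-47)],w);p,T=fk(J);print(w,J.round(1),p.round(3),T[:,2].round(3),'| want .622 -.184 .619 z .115 -.058')
    J=call(B,[(50,-8,-25)],w);p,T=fk(J);print('   ',J.round(1),p.round(3),T[:,2].round(3),'| want .714 .037 .619 z .279 -.074')
    J=call(call(C0,[(50,-8,-18)],w),[(50,-8,-18)],w);p,T=fk(J);print('   ',J.round(1),p.round(3),T[:,2].round(3),'| want .793 .062 .633 z .471 -.078')
E
```

```text
0.1 [   0.4   32.3   80.6    7.7 -124.6   90.8] [ 0.645 -0.191  0.642] [ 0.232 -0.109 -0.967] | want .622 -.184 .619 z .115 -.058
    [  21.1   34.6   80.7   13.7 -115.    73.4] [0.736 0.039 0.648] [ 0.396 -0.078 -0.915] | want .714 .037 .619 z .279 -.074
    [ 22.7  36.4  80.6  18.8 -96.6  72.9] [0.833 0.068 0.692] [ 0.652 -0.073 -0.754] | want .793 .062 .633 z .471 -.078
0.2 [ 1.000e-01  3.270e+01  8.060e+01  6.600e+00 -1.268e+02  9.040e+01] [ 0.638 -0.189  0.632] [ 0.188 -0.092 -0.978] | want .622 -.184 .619 z .115 -.058
    [  20.9   34.8   80.7   13.  -116.8   73.2] [0.729 0.039 0.639] [ 0.362 -0.077 -0.929] | want .714 .037 .619 z .279 -.074
    [ 22.5  36.6  80.6  17.8 -99.6  72.9] [0.822 0.067 0.676] [ 0.607 -0.075 -0.791] | want .793 .062 .633 z .471 -.078
0.3 [  -0.2   33.1   80.6    5.6 -128.7   90. ] [ 0.632 -0.187  0.624] [ 0.151 -0.077 -0.985] | want .622 -.184 .619 z .115 -.058
    [  20.7   35.    80.7   12.3 -118.4   73. ] [0.723 0.038 0.632] [ 0.33  -0.076 -0.941] | want .714 .037 .619 z .279 -.074
    [  22.3   36.8   80.6   16.9 -102.6   72.8] [0.811 0.065 0.66 ] [ 0.56  -0.076 -0.825] | want .793 .062 .633 z .471 -.078
0.5 [  -0.5   33.5   80.6    4.6 -130.6   89.6] [ 0.626 -0.185  0.615] [ 0.112 -0.062 -0.992] | want .622 -.184 .619 z .115 -.058
    [  20.4   35.3   80.7   11.5 -120.3   72.8] [0.715 0.038 0.623] [ 0.292 -0.074 -0.954] | want .714 .037 .619 z .279 -.074
    [  22.    37.2   80.6   15.5 -106.5   72.6] [0.797 0.063 0.64 ] [ 0.495 -0.077 -0.866] | want .793 .062 .633 z .471 -.078
1 [  -0.7   33.8   80.6    3.9 -131.8   89.3] [ 0.621 -0.184  0.61 ] [ 0.086 -0.051 -0.995] | want .622 -.184 .619 z .115 -.058
    [  20.2   35.5   80.7   10.8 -121.7   72.6] [0.71  0.037 0.616] [ 0.264 -0.073 -0.962] | want .714 .037 .619 z .279 -.074
    [  21.7   37.5   80.6   14.4 -109.5   72.5] [0.785 0.061 0.625] [ 0.44  -0.077 -0.895] | want .793 .062 .633 z .471 -.078
```

```bash
cat >> ctl.py <<'E'
def rep(J,tag=''):
    p,T=fk(J);r=Rz(4.)@T[:,2];y=Rz(4.)@T[:,1]
    th=np.degrees(np.arctan2(r[0],-r[2]));phi=np.degrees(np.arcsin(r[1]))
    print(tag,J.round(1),p.round(3),'th %.1f phi %.1f'%(th,phi),'jaw',y.round(3))
E
python3 - <<'E'
from ctl import *
from station import sense
J=np.array(sense()['joints']);w=.55;rep(J)
K=J
for i in range(8):
    p,R=fk(K);d=R.T@(np.array([.615,.085,.066])-p)*100
    K=call(K,[d],w);rep(K,'down')
print()
K=call(J,[(0,0,-10)]*3,w);rep(K,'ret')
p,R=fk(K);d=R.T@(np.array([.45,.09,.2])-p)*100
K=call(K,[d]*5,w);rep(K,'back')
for i in range(10):
    p,R=fk(K);d=R.T@np.array([-.5,0,0])*100
    K=call(K,[d],w);rep(K,'in')
E
```

```text
[  6.1  14.8 -49.9 117.6  -9.2 -35.3] [0.61  0.092 0.094] th 30.4 phi -3.1 jaw [-0.006 -0.998  0.059]
down [  6.1  17.2 -49.1 117.6  -9.8 -35.5] [0.618 0.089 0.076] th 29.2 phi -3.8 jaw [-0.012 -0.997  0.07 ]
down [  6.   17.7 -49.3 117.6 -10.  -35.5] [0.616 0.087 0.07 ] th 28.7 phi -4.2 jaw [-0.015 -0.997  0.075]
down [  5.9  17.9 -49.3 117.6 -10.1 -35.5] [0.615 0.086 0.068] th 28.5 phi -4.3 jaw [-0.016 -0.997  0.077]
down [  5.9  18.  -49.3 117.6 -10.2 -35.5] [0.615 0.085 0.067] th 28.5 phi -4.3 jaw [-0.016 -0.997  0.077]
down [  5.9  18.  -49.3 117.6 -10.2 -35.5] [0.615 0.085 0.066] th 28.4 phi -4.4 jaw [-0.016 -0.997  0.078]
down [  5.9  18.  -49.4 117.6 -10.2 -35.5] [0.615 0.085 0.066] th 28.4 phi -4.4 jaw [-0.017 -0.997  0.078]
down [  5.9  18.  -49.4 117.6 -10.2 -35.5] [0.615 0.085 0.066] th 28.4 phi -4.4 jaw [-0.017 -0.997  0.078]
down [  5.9  18.  -49.4 117.6 -10.2 -35.5] [0.615 0.085 0.066] th 28.4 phi -4.4 jaw [-0.017 -0.997  0.078]

ret [ 22.3   4.6 -53.8  79.8 -16.4 -10.8] [0.56  0.098 0.161] th 32.4 phi -2.6 jaw [-0.002 -0.999  0.053]
back [ 41.8  -9.7 -58.5  54.3 -30.8
[... 418 characters left out ...]
-14.9] [0.307 0.087 0.212] th 29.6 phi -2.5 jaw [-0.001 -0.999  0.05 ]
in [ 97.3 -33.2 -60.5  28.4 -73.9 -21.4] [0.285 0.091 0.211] th 28.5 phi -2.8 jaw [-0.003 -0.999  0.054]
in [108.5 -34.9 -59.1  23.9 -81.1 -29. ] [0.263 0.1   0.211] th 27.3 phi -3.4 jaw [-0.007 -0.998  0.063]
in [119.6 -35.4 -57.3  19.1 -87.2 -37.6] [0.236 0.114 0.21 ] th 26.2 phi -4.2 jaw [-0.013 -0.997  0.075]
in [130.8 -34.9 -55.1  14.  -91.8 -47.1] [0.202 0.128 0.21 ] th 25.5 phi -5.1 jaw [-0.02  -0.996  0.089]
in [142.  -33.6 -52.8   8.7 -94.9 -57.3] [0.161 0.139 0.211] th 25.0 phi -5.8 jaw [-0.025 -0.995  0.1  ]
in [153.2 -31.6 -50.4   3.6 -96.5 -67.9] [0.114 0.145 0.211] th 24.9 phi -6.2 jaw [-0.028 -0.994  0.106]
```

```bash
python3 -m inch '[{"fingers":6,"delta_pos":[-0.9,0.5,2.7],"spin":0},{"fingers":6,"delta_pos":[-0.9,0.5,2.7],"spin":0}]' |tail -2;python3 -m inch '[{"fingers":6,"delta_pos":[-0.3,0.2,0.8],"spin":0},{"fingers":6,"delta_pos":[-0.3,0.2,0.8],"spin":0}]'|tail -2
python3 - <<'E'
from ctl import *
from h import *
snap('wrist','w4');s=sense();rep(np.array(s['joints']));print(s['tcp_pos'],s['wrist_force'])
E
```

```text
wrist_force: [0.8, -0.1, 0.1]
gripper_width: 0.685
wrist_force: [0.7, 0.1, 0.7]
gripper_width: 0.686
 [  5.6  17.5 -48.9 117.6  -9.2 -35. ] [0.619 0.087 0.074] th 28.8 phi -3.6 jaw [-0.01  -0.998  0.066]
[0.6192079  0.08661728 0.07540169] [-0.83870404  0.41509106  0.15817064]
```

View pics/w4.png

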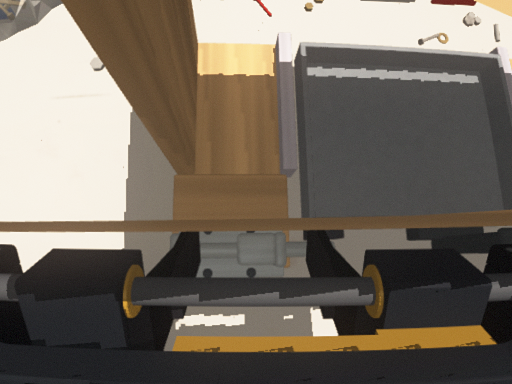

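```bash
python3 -m inch '[{"fingers":6,"delta_pos":[-0.8,0.1,1.1],"spin":0}]' |tail -2;python3 -m inch '[{"fingers":6,"delta_pos":[-0.4,0.1,0.6],"spin":0}]'|tail -2;python3 -m inch '[{"fingers":0,"delta_pos":[0,0,0],"spin":0},{"fingers":0,"delta_pos":[0,0,0],"spin":0},{"fingers":0,"delta_pos":[0,0,0],"spin":0},{"fingers":0,"delta_pos":[0,0,0],"spin":0},{"fingers":0,"delta_pos":[0,0,0],"spin":0}]'
python3 - <<'E'
from ctl import *
from h import *
s=sense();rep(np.array(s['joints']));print(s['tcp_pos'],s['wrist_force'])
E
```

```text
wrist_force: [0.8, 0.2, -0.1]
gripper_width: 0.691
wrist_force: [-0.1, 0.4, -0.2]
gripper_width: 0.685
time_s: 11.1
tcp_pos: [0.619, 0.0853, 0.0641]
ee_rot: [[0.884, -0.081, 0.46], [-0.04, -0.994, -0.099], [0.465, 0.069, -0.883]]
wrist_force: [-0.8, 0.1, 0.3]
gripper_width: 0.317
 [  5.4  18.6 -48.7 117.6  -9.2 -35.1] [0.619 0.085 0.063] th 27.8 phi -3.8 jaw [-0.012 -0.998  0.069]
[0.61902073 0.08527748 0.06412137] [-0.82410278  0.07659454  0.30262932]
```

```bash
python3 -m inch '[{"fingers":0,"delta_pos":[0,0,0],"spin":0},{"fingers":0,"delta_pos":[0,0,0],"spin":0},{"fingers":0,"delta_pos":[0,0,0],"spin":0}]'
python3 - <<'E'
from ctl import *
from h import *
s=sense();J=np.array(s['joints']);rep(J)
K=J
p,R=fk(K);d=R.T@(np.array([.07,.9976,0])*.05)*100;print(d)
for i in range(5):K=call(K,[d*(i+1)/5],.55) if 0 else K
rep(call(J,[d*.33,d*.66,d,d],.55))
E
```

```text
time_s: 11.4
tcp_pos: [0.619, 0.0849, 0.0642]
ee_rot: [[0.884, -0.082, 0.46], [-0.04, -0.994, -0.099], [0.465, 0.069, -0.882]]
wrist_force: [-2.1, -0.9, 2.1]
gripper_width: 0.247
 [  5.4  18.6 -48.8 117.6  -9.2 -35. ] [0.619 0.085 0.063] th 27.8 phi -3.8 jaw [-0.012 -0.998  0.069]
[ 0.10849094 -4.98788447 -0.334488  ]
 [ 15.8  19.8 -47.9 102.6 -13.1 -29.5] [0.622 0.135 0.063] th 27.8 phi -3.8 jaw [-0.012 -0.998  0.069]
```

```bash
python3 -m inch '[{"fingers":0,"delta_pos":[0,-1,0],"spin":0},{"fingers":0,"delta_pos":[0,-2,-0.1],"spin":0},{"fingers":0,"delta_pos":[0.1,-3,-0.2],"spin":0},{"fingers":0,"delta_pos":[0.1,-4,-0.3],"spin":0},{"fingers":0,"delta_pos":[0.1,-4.5,-0.3],"spin":0},{"fingers":0,"delta_pos":[0.1,-4.8,-0.3],"spin":0},{"fingers":0,"delta_pos":[0.1,-4.8,-0.3],"spin":0}]'
python3 - <<'E'
from ctl import *
from h import *
snap('wrist','w5');s=sense();rep(np.array(s['joints']));print(s['tcp_pos'],s['wrist_force'],s['gripper_width'])
E
```

```text
time_s: 12.1
tcp_pos: [0.6218, 0.1251, 0.064]
ee_rot: [[0.883, -0.095, 0.461], [-0.047, -0.992, -0.114], [0.468, 0.079, -0.88]]
wrist_force: [-8.0, -18.1, 7.2]
gripper_width: 0.243
 [ 15.1  19.7 -48.2 102.9 -13.6 -29.8] [0.622 0.125 0.063] th 28.0 phi -4.7 jaw [-0.026 -0.997  0.078]
[0.62184229 0.12509144 0.06404408] [ -7.60133939 -17.71219318   6.78389375] 0.25035697864082596
```

View pics/w5.png

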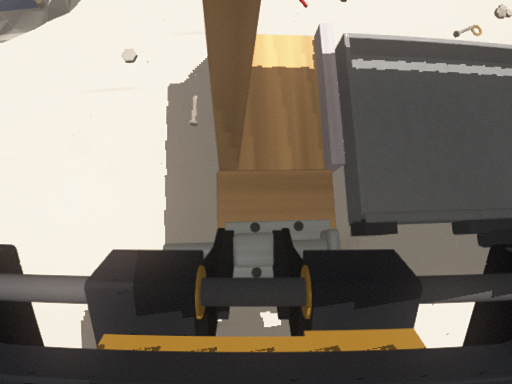

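```bash
python3 -m inch '[{"fingers":0,"delta_pos":[0,-0.4,0],"spin":0},{"fingers":0,"delta_pos":[0,-0.4,0],"spin":0}]'
python3 - <<'E'
from h import *
c=get_calibration('wrist')
b=snap('top','top2');snap('scene','sc2')
print(sense()['tcp_pos'])
a=cv2.imread('pics/top2.png')[90:250,180:390]
cv2.imwrite('pics/top2c.png',cv2.convertScaleAbs(cv2.resize(a,None,fx=3.6,fy=3.6,interpolation=2),alpha=1.5))
E
```

```text
time_s: 12.35
tcp_pos: [0.622, 0.125, 0.0639]
ee_rot: [[0.882, -0.102, 0.461], [-0.051, -0.991, -0.121], [0.469, 0.083, -0.879]]
wrist_force: [-10.5, -25.4, 11.5]
gripper_width: 0.244
[0.62203475 0.12502654 0.0639699 ]
```

View pics/sc2.png

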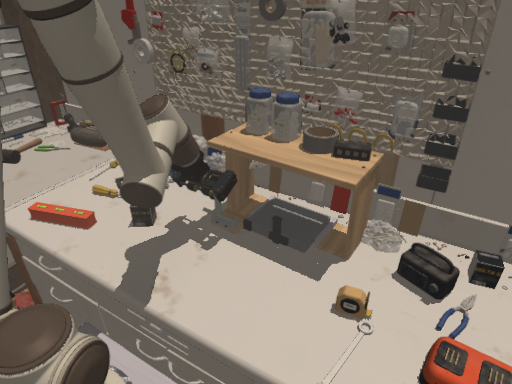

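```bash
python3 - <<'E'
from ctl import *
from station import sense
s=sense();J0=np.array(s['joints']);rep(J0,'now');w=.55
m=mats(J0);q=np.zeros(3)
for i in range(5):
    q=q+m[i]@X[i];print(i,q.round(3))
K=call(J0,[(0,0,-4),(0,0,-8),(0,0,-12)],w);rep(K,'ret')
def go(K,P,n,k=1):
    for i in range(k):
        p,R=fk(K);d=R.T@(np.array(P)-p)*100
        K=call(K,[d]*n,w)
    return K
for via in ((.45,.05,.25),(.45,-.07,.3),(.45,-.07,.4),(.55,-.07,.45),(.4,-.25,.3),(.5,-.3,.3)):
    A=go(K,via,9);rep(A,'via')
    B=A
    for P in ((.54,-.075,.2),(.57,-.077,.13),(.605,-.08,.066)):
        B=go(B,P,2,5)
        rep(B,'   ')
E
```

```text
now [ 15.7  19.8 -48.2 101.9 -14.3 -29.5] [0.622 0.125 0.063] th 28.0 phi -5.1 jaw [-0.032 -0.996  0.083]
0 [0.   0.   0.16]
1 [0.184 0.052 0.691]
2 [0.336 0.095 0.299]
3 [0.467 0.166 0.358]
4 [0.622 0.125 0.063]
ret [ 33.    8.3 -48.7  64.1 -24.   -5.3] [0.566 0.137 0.152] th 30.0 phi -4.8 jaw [-0.03  -0.996  0.079]
via [ 42.3 -13.2 -49.3  38.3 -42.5  16.9] [0.45 0.05 0.25] th 30.0 phi -4.8 jaw [-0.03  -0.996  0.079]
    [ 13.5  -1.1 -47.3  40.2 -20.9  36.8] [ 0.54  -0.075  0.2  ] th 30.0 phi -4.8 jaw [-0.03  -0.996  0.079]
    [  3.9   7.7 -51.9  65.4  -9.2  18.4] [ 0.57  -0.077  0.131] th 27.4 phi -4.8 jaw [-0.03  -0.997  0.078]
    [  4.   17.4 -47.1  62.2  -9.2  20.7] [ 0.605 -0.08   0.067] th 22.0 phi -5.2 jaw [-0.032 -0.996  0.084]
via [ 24.  -17.1 -41.4  26.3 -44.   45.9] [ 0.45 -0.07  0.3 ] th 30.0 phi -4.8 jaw [-0.03  -0.996  0.079]
    [ 13.5  -1.1 -47.3  40.2 -20.9  36.8] [ 0.54  -0.075  0.2  ] th 30.0 phi -4.8 jaw [-0.03  -0.996  0.079]
    [  3.9   7.7 -51.9  65.4  -9.2  18.4] [ 0.57  -0.077  0.131] th 27.4 phi -4.8 jaw [-0.03  -0.997  0.078]
    [  4.   17.4 -47.1  62.
[... 1119 characters left out ...]
 ] th 30.0 phi -5.3 jaw [-0.037 -0.996  0.085]
    [  3.5   7.7 -52.1  67.3  -9.2  16.6] [ 0.57  -0.077  0.131] th 27.4 phi -5.1 jaw [-0.035 -0.996  0.081]
    [  2.9  17.4 -47.8  67.6  -9.2  16. ] [ 0.605 -0.08   0.067] th 22.1 phi -5.9 jaw [-0.041 -0.995  0.094]
via [-12.6  -1.7 -21.4   0.8 -39.9  97.6] [ 0.503 -0.279  0.293] th 30.0 phi -4.8 jaw [-0.03  -0.996  0.079]
    [ 13.8  -1.  -46.6  38.1 -21.3  39. ] [ 0.54  -0.075  0.2  ] th 29.7 phi -4.4 jaw [-0.025 -0.997  0.074]
    [  4.4   7.7 -51.6  62.9  -9.2  20.5] [ 0.57  -0.077  0.131] th 27.3 phi -4.3 jaw [-0.024 -0.997  0.073]
    [  5.1  17.5 -46.2  56.   -9.2  26.1] [ 0.605 -0.08   0.067] th 22.0 phi -4.2 jaw [-0.023 -0.997  0.07 ]
```

```bash
cat >> ctl.py <<'E'
def go(K,P,n,k=1,w=.55):
    for i in range(k):
        p,R=fk(K);d=R.T@(np.array(P)-p)*100
        K=call(K,[d]*n,w)
    return K
E
python3 - <<'E'
from ctl import *
from station import sense
J0=np.array(sense()['joints'])
K=call(J0,[(0,0,-4),(0,0,-8),(0,0,-12)],.55)
B=go(K,(.45,-.07,.3),9)
for P in ((.54,-.075,.2),(.57,-.077,.13),(.605,-.08,.07)): B=go(B,P,2,5)
rep(B)
D=np.array([-.9976,.07,0])
for n in (1,3,20):
    Kk=B;print(n)
    for i in range(0,20,n):
        p,R=fk(Kk);d=R.T@(D*.0085)*100
        Kk=call(Kk,[d*(j+1) for j in range(n)],.55)
        if n>1 or i%4==3: rep(Kk)
for P in ((.45,-.15,.2),(.5,-.3,.12)):
    Kk=go(Kk,P,5,3);rep(Kk,'x')
E
```

```text
[  4.   17.  -47.2  62.3  -9.2  20.6] [ 0.605 -0.08   0.071] th 22.4 phi -5.1 jaw [-0.032 -0.996  0.083]
1
 [  4.3  14.1 -50.8  63.4  -9.2  19.2] [ 0.572 -0.077  0.075] th 21.9 phi -5.2 jaw [-0.032 -0.996  0.084]
 [  4.5  11.  -54.5  64.6  -9.2  17.7] [ 0.539 -0.075  0.078] th 21.5 phi -5.2 jaw [-0.033 -0.996  0.085]
 [  4.8   7.8 -58.1  66.   -9.2  16. ] [ 0.506 -0.072  0.081] th 21.3 phi -5.2 jaw [-0.033 -0.996  0.085]
 [  6.4   4.6 -61.2  64.1  -9.9  16.4] [ 0.473 -0.069  0.083] th 21.0 phi -5.2 jaw [-0.033 -0.996  0.085]
 [ 13.5   1.1 -61.3  48.5 -14.5  25.7] [ 0.443 -0.068  0.091] th 20.3 phi -5.0 jaw [-0.032 -0.996  0.082]
3
 [  4.2  14.8 -49.9  63.1  -9.2  19.6] [ 0.581 -0.078  0.074] th 22.0 phi -5.2 jaw [-0.032 -0.996  0.084]
 [  4.4  12.5 -52.6  64.1  -9.2  18.4] [ 0.556 -0.076  0.077] th 21.7 phi -5.2 jaw [-0.033 -0.996  0.084]
 [  4.6  10.2 -55.4  65.   -9.2  17.2] [ 0.531 -0.074  0.079] th 21.5 phi -5.2 jaw [-0.033 -0.996  0.085]
 [  4.8   7.8 -58.1  66.1  -9.2  15.9] [ 0.506 -0.072  0.081] th 21.3 phi -5.2 jaw [-0.033 -0.996  0.085]
 [  5.    5.4 -60.9  67.2  -9.2  14.6] [ 0.48  -0.07   0.082] th 21.2 phi -5.3 jaw [-0.033 -0.996  0.086]
 [ 10.4   2.9 -61.3  55.2 -12.2  21.8] [ 0.457 -0.069  0.087] th 20.7 phi -5.1 jaw [-0.032 -0.996  0.083]
 [ 14.8   0.1 -61.3  45.5 -15.6  27.5] [ 0.435 -0.067  0.093] th 20.1 phi -4.9 jaw [-0.031 -0.996  0.08 ]
20
 [ 12.2   1.4 -61.3  48.9 -13.3  26.4] [ 0.445 -0.07   0.09 ] th 20.5 phi -4.5 jaw [-0.028 -0.997  0.073]
x [  7.   -5.2 -39.7  13.8 -37.   68.5] [ 0.45 -0.15  0.2 ] th 20.5 phi -4.5 jaw [-0.028 -0.997  0.073]
x [-14.6  12.3 -29.3   1.6 -27.5  98.4] [ 0.5  -0.3   0.12] th 20.5 phi -4.5 jaw [-0.028 -0.997  0.073]
```

```bash
python3 -m inch '[{"fingers":0,"delta_pos":[0,0.9,0],"spin":0},{"fingers":0,"delta_pos":[0,0.9,0],"spin":0}]'|tail -2
python3 -m inch '[{"fingers":6,"delta_pos":[0,0,0],"spin":0},{"fingers":6,"delta_pos":[0,0,0],"spin":0},{"fingers":6,"delta_pos":[0,0,0],"spin":0}]'|tail -2
python3 -m inch '[{"fingers":6,"delta_pos":[0,0,-2],"spin":0},{"fingers":6,"delta_pos":[0,0,-5],"spin":0},{"fingers":6,"delta_pos":[0,0,-9],"spin":0},{"fingers":6,"delta_pos":[0,0,-13],"spin":0},{"fingers":6,"delta_pos":[0,0,-13],"spin":0}]'
python3 - <<'E'
from ctl import *
from station import sense
J0=np.array(sense()['joints']);rep(J0)
p,R=fk(J0);print(R.T@(np.array([.46,-.07,.27])-p)*100)
E
```

```text
wrist_force: [-3.9, -7.0, 3.5]
gripper_width: 0.244
wrist_force: [0.7, -1.0, 0.5]
gripper_width: 0.436
time_s: 13.45
tcp_pos: [0.5618, 0.1436, 0.1804]
ee_rot: [[0.884, -0.078, 0.46], [-0.039, -0.995, -0.095], [0.465, 0.066, -0.883]]
wrist_force: [0.6, 1.1, -0.4]
gripper_width: 0.684
 [ 37.9   6.7 -42.4  45.9 -29.9  10.3] [0.562 0.144 0.179] th 27.8 phi -3.6 jaw [-0.009 -0.998  0.066]
[ -3.95332202  22.67138166 -10.69356214]
```

```bash
python3 -m inch '[{"fingers":6,"delta_pos":[-4,22.7,-10.7],"spin":0},{"fingers":6,"delta_pos":[-4,22.7,-10.7],"spin":0},{"fingers":6,"delta_pos":[-4,22.7,-10.7],"spin":0},{"fingers":6,"delta_pos":[-4,22.7,-10.7],"spin":0},{"fingers":6,"delta_pos":[-4,22.7,-10.7],"spin":0},{"fingers":6,"delta_pos":[-4,22.7,-10.7],"spin":0},{"fingers":6,"delta_pos":[-4,22.7,-10.7],"spin":0}]' >/dev/null
python3 - <<'E'
from ctl import *
from h import *
import os
c=get_calibration('wrist');snap('wrist','w6')
J0=np.array(sense()['joints']);rep(J0)
print(sense()['time_s'],proj(c,np.array([[.595,-.079,.103],[.607,.087,.103]])))
a=cv2.imread('pics/w6.png');cv2.imwrite('pics/w6b.png',cv2.convertScaleAbs(cv2.resize(a[60:260],None,fx=1.5,fy=1.5,interpolation=2),alpha=1.6))
E
```

```text
[ 21.2 -13.6 -41.6  23.5 -40.3  50. ] [ 0.46  -0.072  0.27 ] th 27.9 phi -3.8 jaw [-0.011 -0.998  0.068]
14.2 [[239.44715573 124.37157919]
 [103.80864524 123.54020548]]
```

View pics/w6b.png

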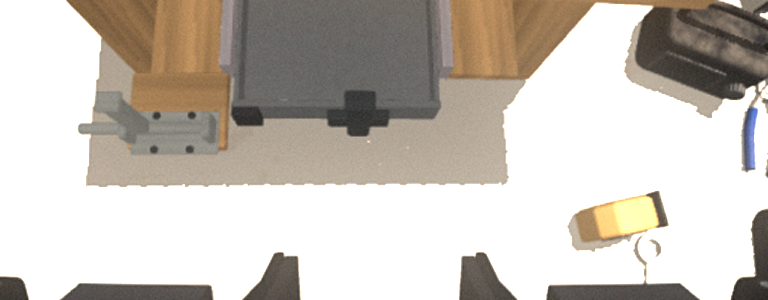

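```bash
cat > d.py <<'E'
import sys
from ctl import *
from station import sense
s=sense();J=np.array(s['joints']);p=np.array(s['tcp_pos']);R=np.array(s['ee_rot'])
P=np.array(eval(sys.argv[1]),float);n=int(sys.argv[2]) if len(sys.argv)>2 else 3
d=R.T@(P-p)*100
rep(J,'now %.2f'%s['time_s']);print('F',s['wrist_force'].round(1),'g',round(s['gripper_width']*87,1),'delta cm',d.round(2))
rep(call(J,[d]*n,.55),'sim')
E
python3 d.py "(.55,-.077,.17)" 3
```

```text
now 14.20 [ 21.2 -13.6 -41.6  23.5 -40.3  50. ] [ 0.46  -0.072  0.27 ] th 27.9 phi -3.8 jaw [-0.011 -0.998  0.068]
F [-0.2 -0.2 -0.9] g 59.9 delta cm [ 3.31 -0.93 13.1 ]
sim [ 12.    2.9 -46.8  38.4 -18.   39.8] [ 0.551 -0.077  0.169] th 27.9 phi -3.8 jaw [-0.011 -0.998  0.068]
```

```bash
python3 -m inch '[{"fingers":6,"delta_pos":[3.3,-0.9,13.1],"spin":0},{"fingers":6,"delta_pos":[3.3,-0.9,13.1],"spin":0},{"fingers":6,"delta_pos":[3.3,-0.9,13.1],"spin":0},{"fingers":6,"delta_pos":[3.3,-0.9,13.1],"spin":0}]' >/dev/null;  python3 d.py "(.58,-.079,.115)" 3
```

```text
now 14.60 [ 11.9   3.6 -47.   38.6 -17.8  39.8] [ 0.549 -0.077  0.161] th 27.1 phi -3.9 jaw [-0.009 -0.997  0.072]
F [-0.5  0.1 -0.6] g 60.0 delta cm [ 0.64 -0.43  5.62]
sim [  4.9   9.9 -49.8  59.   -9.2  24.6] [ 0.581 -0.079  0.12 ] th 26.4 phi -3.9 jaw [-0.009 -0.997  0.072]
```

```bash
python3 -m inch '[{"fingers":6,"delta_pos":[0.6,-0.4,5.6],"spin":0},{"fingers":6,"delta_pos":[0.6,-0.4,5.6],"spin":0},{"fingers":6,"delta_pos":[0.6,-0.4,5.6],"spin":0}]' >/dev/null;  python3 d.py "(.601,-.081,.062)" 3
```

```text
now 14.90 [  5.    9.4 -49.8  58.6  -9.2  24.9] [ 0.581 -0.079  0.124] th 26.8 phi -3.9 jaw [-0.01  -0.997  0.071]
F [-1.2  0.1 -0.4] g 60.1 delta cm [-1.04 -0.46  6.61]
sim [  5.5  15.8 -45.7  52.9  -9.2  29.9] [ 0.608 -0.082  0.085] th 23.8 phi -3.5 jaw [-0.007 -0.998  0.064]
```

```bash
python3 -m inch '[{"fingers":6,"delta_pos":[-1,-0.4,6.6],"spin":0},{"fingers":6,"delta_pos":[-1,-0.4,6.6],"spin":0}]' >/dev/null;  python3 d.py "(.600,-.081,.062)" 2
```

```text
now 15.10 [  5.6  15.2 -45.5  52.5  -9.2  30.1] [ 0.61  -0.081  0.092] th 24.4 phi -3.4 jaw [-0.007 -0.998  0.061]
F [ 0.  -0.5  0.5] g 59.9 delta cm [-2.19 -0.07  2.47]
sim [  6.1  16.8 -45.2  48.8  -9.2  33.2] [ 0.604 -0.082  0.074] th 22.8 phi -3.0 jaw [-0.005 -0.998  0.056]
```

```bash
python3 -m inch '[{"fingers":6,"delta_pos":[-2.2,0,2.5],"spin":0},{"fingers":6,"delta_pos":[-2.2,0,2.5],"spin":0}]' >/dev/null; python3 -m inch '[{"fingers":5,"delta_pos":[-1,0,1.4],"spin":0},{"fingers":5,"delta_pos":[-1,0,1.4],"spin":0}]' >/dev/null;  python3 d.py "(.600,-.081,.060)" 2
```

```text
now 15.50 [  6.2  17.2 -45.2  47.   -9.2  34.8] [ 0.6   -0.084  0.068] th 22.1 phi -2.9 jaw [-0.004 -0.999  0.054]
F [-0.6  0.4  0.9] g 52.6 delta cm [-0.4  -0.33  0.79]
sim [  6.5  17.9 -45.   46.6  -9.2  34.9] [ 0.601 -0.081  0.062] th 21.7 phi -2.8 jaw [-0.003 -0.999  0.052]
```

```bash
python3 -m inch '[{"fingers":0,"delta_pos":[-0.5,-0.3,1.1],"spin":0},{"fingers":0,"delta_pos":[-0.5,-0.3,1.1],"spin":0},{"fingers":0,"delta_pos":[-0.5,-0.3,1.1],"spin":0},{"fingers":0,"delta_pos":[-0.5,-0.3,1.1],"spin":0},{"fingers":0,"delta_pos":[-0.5,-0.3,1.1],"spin":0},{"fingers":0,"delta_pos":[-0.5,-0.3,1.1],"spin":0},{"fingers":0,"delta_pos":[-0.5,-0.3,1.1],"spin":0}]' ;  python3 d.py "(.56,-.078,.058)" 3
```

```text
time_s: 16.2
tcp_pos: [0.6017, -0.0815, 0.0617]
ee_rot: [[0.929, -0.071, 0.362], [-0.047, -0.996, -0.074], [0.366, 0.052, -0.929]]
wrist_force: [-1.5, 6.8, 0.2]
gripper_width: 0.29
now 16.20 [  6.5  18.1 -44.8  46.2  -9.1  35.4] [ 0.602 -0.082  0.06 ] th 21.5 phi -2.8 jaw [-0.001 -0.999  0.052]
F [-1.5  6.8  0.2] g 25.3 delta cm [-4.03 -0.07 -1.2 ]
sim [  7.3  14.8 -49.   45.9  -9.1  34.8] [ 0.562 -0.079  0.063] th 20.7 phi -2.6 jaw [ 0.    -0.999  0.049]
```

```bash
python3 -c "
from station import sense
print(sense()['joints'])"
python3 -m inch '[{"fingers":0,"delta_pos":[-1.2,-0.1,-0.2],"spin":0},{"fingers":0,"delta_pos":[-2.5,-0.1,-0.5],"spin":0},{"fingers":0,"delta_pos":[-4,-0.1,-1],"spin":0}]'|tail -2 ;  python3 d.py "(.52,-.075,.058)" 3; python3 -c "
from station import sense
print(sense()['joints'])"
```

```text
[  6.51544544  18.10387309 -44.81384826  46.16542335  -9.13737637
  35.40296053]
wrist_force: [4.8, 8.4, -18.5]
gripper_width: 0.289
now 16.50 [  7.3  15.  -49.1  45.8  -9.1  34.8] [ 0.56  -0.079  0.06 ] th 20.4 phi -2.7 jaw [-0.    -0.999  0.049]
F [  4.8   8.4 -18.5] g 25.1 delta cm [-3.88 -0.12 -1.05]
sim [  8.2  11.6 -53.2  46.2  -9.1  33.5] [ 0.521 -0.075  0.063] th 19.7 phi -2.5 jaw [ 0.    -0.999  0.047]
[  7.33748381  14.98792287 -49.10416732  45.83648013  -9.13811295
  34.79752144]
```

```bash

python3 -m inch '[{"fingers":0,"delta_pos":[-1.3,-0.1,0.2],"spin":0},{"fingers":0,"delta_pos":[-2.7,-0.1,-0.1],"spin":0},{"fingers":0,"delta_pos":[-4.1,-0.1,-0.5],"spin":0}]'|tail -2 ;  python3 d.py "(.48,-.072,.055)" 3
```

```text
wrist_force: [5.0, 8.1, -19.9]
gripper_width: 0.287
now 16.80 [  8.3  12.  -53.1  45.4  -9.1  34.2] [ 0.521 -0.076  0.06 ] th 19.4 phi -2.5 jaw [ 0.    -0.999  0.046]
F [  5.    8.1 -19.9] g 24.9 delta cm [-4.05 -0.17 -0.74]
sim [  9.3   8.6 -57.4  46.   -9.1  32.5] [ 0.481 -0.072  0.061] th 18.7 phi -2.4 jaw [ 0.001 -0.999  0.044]
```

```bash

python3 -m inch '[{"fingers":0,"delta_pos":[-1.4,-0.1,0.4],"spin":0},{"fingers":0,"delta_pos":[-2.8,-0.1,0.2],"spin":0},{"fingers":0,"delta_pos":[-4.3,-0.1,-0.2],"spin":0}]'|tail -2 ;  python3 d.py "(.445,-.070,.053)" 3
```

```text
wrist_force: [5.1, 6.4, -19.7]
gripper_width: 0.288
now 17.10 [  9.3   8.8 -57.1  45.3  -9.1  33.2] [ 0.482 -0.074  0.06 ] th 18.6 phi -2.3 jaw [-0.    -0.999  0.043]
F [  5.1   6.4 -19.7] g 25.0 delta cm [-3.75 -0.13 -0.38]
sim [ 10.4   5.7 -61.   46.   -9.1  31.3] [ 0.446 -0.07   0.059] th 17.9 phi -2.2 jaw [ 0.    -0.999  0.041]
```

```bash

python3 -m inch '[{"fingers":0,"delta_pos":[-1.4,-0.1,0.4],"spin":0},{"fingers":0,"delta_pos":[-2.8,-0.1,0.3],"spin":0},{"fingers":0,"delta_pos":[-4,-0.1,0.1],"spin":0}]'|tail -2 ;  python3 d.py "(.435,-.070,.055)" 3
```

```text
wrist_force: [3.8, -0.5, -8.3]
gripper_width: 0.286
now 17.40 [ 10.4   5.7 -60.8  45.5  -9.2  31.8] [ 0.447 -0.071  0.06 ] th 18.0 phi -2.2 jaw [-0.001 -0.999  0.041]
F [ 3.8 -0.5 -8.3] g 24.9 delta cm [-1.28 -0.05  0.22]
sim [ 11.3   5.2 -61.2  43.   -9.6  33.4] [ 0.437 -0.071  0.058] th 17.6 phi -2.0 jaw [ 0.001 -0.999  0.037]
```

```bash

python3 -m inch '[{"fingers":0,"delta_pos":[-1,0,0.2],"spin":0},{"fingers":0,"delta_pos":[-1.8,0,0.3],"spin":0},{"fingers":0,"delta_pos":[-1.8,0,0.3],"spin":0}]'|tail -2 ;  python3 d.py "(.425,-.070,.055)" 2
```

```text
wrist_force: [-1.7, 7.8, 8.9]
gripper_width: 0.291
now 17.70 [ 11.2   5.2 -60.9  42.2  -9.1  34.5] [ 0.44  -0.07   0.059] th 18.0 phi -1.5 jaw [ 0.006 -1.     0.03 ]
F [-1.7  7.8  8.9] g 25.3 delta cm [-1.62  0.04  0.07]
sim [ 12.5   4.3 -61.2  37.9 -10.   37.5] [ 0.427 -0.071  0.058] th 17.5 phi -1.3 jaw [ 0.007 -1.     0.026]
```

```bash

python3 -m inch '[{"fingers":0,"delta_pos":[-1.3,0,0.1],"spin":0},{"fingers":0,"delta_pos":[-1.3,0,0.1],"spin":0},{"fingers":0,"delta_pos":[-1.3,0,0.1],"spin":0}]'|tail -2 ;  python3 d.py "(.425,-.070,.055)" 2
python3 - <<'E'
from h import *
snap('top','top3');snap('scene','sc3')
E
```

```text
wrist_force: [12.5, 13.6, 0.3]
gripper_width: 0.289
now 18.00 [ 11.7   5.2 -60.4  39.   -9.1  37.4] [ 0.44  -0.07   0.059] th 18.1 phi -0.9 jaw [ 0.013 -1.     0.021]
F [12.5 13.6  0.3] g 25.2 delta cm [-1.55  0.06  0.09]
sim [ 12.4   4.3 -61.2  36.8  -9.4  39. ] [ 0.427 -0.071  0.057] th 17.7 phi -0.7 jaw [ 0.014 -1.     0.017]
```

View pics/sc3.png

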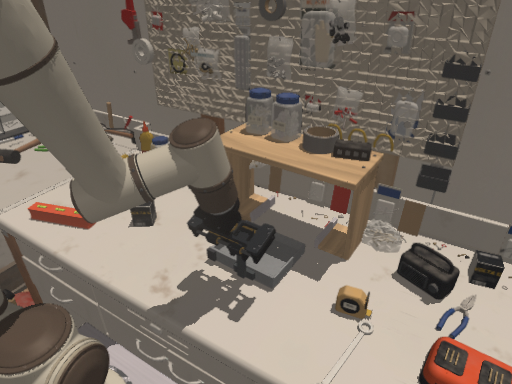

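View pics/top3.png

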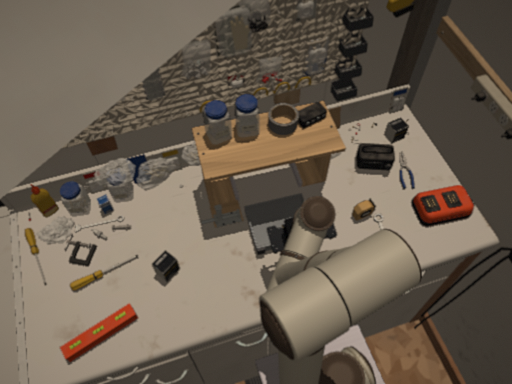

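```bash

python3 -m inch '[{"fingers":0,"delta_pos":[1.2,0,0],"spin":0},{"fingers":0,"delta_pos":[1.2,0,0],"spin":0}]'|tail -2
python3 -m inch '[{"fingers":6,"delta_pos":[0,0,0],"spin":0},{"fingers":6,"delta_pos":[0,0,0],"spin":0},{"fingers":6,"delta_pos":[0,0,0],"spin":0},{"fingers":6,"delta_pos":[0,0,0],"spin":0},{"fingers":6,"delta_pos":[0,0,-2],"spin":0},{"fingers":6,"delta_pos":[0,0,-5],"spin":0},{"fingers":6,"delta_pos":[0,0,-9],"spin":0},{"fingers":6,"delta_pos":[0,0,-12],"spin":0}]';  python3 d.py "(.425,-.070,.2)" 2
cat > gr.py <<'E'
from ctl import *
from station import sense
import itertools
J0=np.array(sense()['joints']);rep(J0)
def tilt(J):
    z=fk(J)[1][:,2];return np.degrees(np.arccos(-z[2]))
dirs=[np.array(d,float)/np.linalg.norm(d) for d in itertools.product((-1,0,1),repeat=3) if any(d)]
for st in ((.4,-.1,.2),(.35,-.2,.2),(.35,-.1,.4),(.45,-.2,.15),(.35,.1,.3),(.3,-.25,.35),(.4,-.15,.6)):
    K=go(J0,st,8);t0=tilt(K);seq=[]
    for i in range(6):
        best=None
        for d in dirs:
            R=fk(K)[1];N=call(K,[R.T@d*50],.55);p=fk(N)[0]
            if p[2]<.14 or p[0]>.62 or p[0]<.2: continue
            if best is None or tilt(N)<best[0]: best=(tilt(N),d,N)
        if best is None:break
        K=best[2];seq.append((best[1].round(1).tolist(),round(best[0],1)))
    print(st,round(t0,1),seq);rep(K)
E
python3 gr.py
```

```text
wrist_force: [4.1, 11.6, -3.5]
gripper_width: 0.288
time_s: 19.1
tcp_pos: [0.405, -0.0697, 0.1746]
ee_rot: [[0.953, -0.065, 0.294], [-0.055, -0.998, -0.041], [0.296, 0.023, -0.955]]
wrist_force: [1.5, 1.2, 0.6]
gripper_width: 0.688
now 19.10 [ 19.8  -9.3 -45.7  12.7 -38.9  57.8] [ 0.406 -0.07   0.173] th 17.3 phi -1.2 jaw [ 0.005 -1.     0.023]
F [1.5 1.2 0.6] g 59.8 delta cm [ 2.66 -0.04 -1.83]
sim [ 18.5  -8.4 -40.6  11.3 -42.8  60.7] [ 0.426 -0.07   0.199] th 17.3 phi -1.2 jaw [ 0.005 -1.     0.023]
 [ 19.8  -9.3 -45.7  12.7 -38.9  57.8] [ 0.406 -0.07   0.173] th 17.3 phi -1.2 jaw [ 0.005 -1.     0.023]
(0.4, -0.1, 0.2) 17.3 [([-0.6, 0.6, -0.6], np.float64(17.3)), ([-0.7, 0.7, 0.0], np.float64(17.2)), ([-0.7, 0.7, 0.0], np.float64(16.7)), ([-0.7, 0.0, -0.7], np.float64(15.9)), ([-0.6, 0.6, -0.6], np.float64(14.0)), ([-1.0, 0.0, 0.0], np.float64(12.6))]
 [ 74.1 -37.2 -61.3  13.7 -64.    6.7] [0.239 0.01  0.144] th 12.6 phi -0.1 jaw [ 0.01  -1.     0.004]
(0.35, -0.2, 0.2) 17.3 [([0.0, 1.0, 0.0], np.float64(17.2)), ([0.0, 1.0, 0.0], np.float64(17.1)), ([0.0, 1.0, 0.0], np.float64(17
[... 1313 characters left out ...]
0.35) 17.3 [([0.0, 1.0, 0.0], np.float64(17.3)), ([0.0, 1.0, 0.0], np.float64(17.2)), ([0.0, 1.0, 0.0], np.float64(17.0)), ([-0.7, 0.7, 0.0], np.float64(16.7)), ([-0.7, 0.7, 0.0], np.float64(15.9)), ([-0.7, 0.7, 0.0], np.float64(14.8))]
 [ 48.6 -40.3 -32.5  10.  -86.9  38.9] [ 0.237 -0.058  0.35 ] th 14.6 phi 2.5 jaw [ 0.023 -0.999 -0.039]
(0.4, -0.15, 0.6) 17.3 [([0.7, 0.0, -0.7], np.float64(17.3)), ([0.6, 0.6, -0.6], np.float64(17.3)), ([0.0, 0.0, -1.0], np.float64(17.3)), ([-0.6, 0.6, -0.6], np.float64(17.3)), ([-0.6, 0.6, 0.6], np.float64(17.3)), ([-0.7, 0.7, 0.0], np.float64(17.3))]
 [ 33.5 -19.9 -13.   11.4 -84.   53.1] [ 0.372 -0.022  0.452] th 17.3 phi -1.2 jaw [ 0.005 -1.     0.023]
```

```bash
python3 - <<'E'
from h import *
a=cv2.imread('pics/w6.png')[175:230,370:460]
cv2.imwrite('pics/w6t.png',cv2.resize(a,None,fx=8,fy=8,interpolation=2))
a=cv2.imread('pics/top3.png')[185:230,340:390]
cv2.imwrite('pics/t3t.png',cv2.resize(a,None,fx=10,fy=10,interpolation=2))
E
```

```text
(no output)
```

View pics/w6t.png

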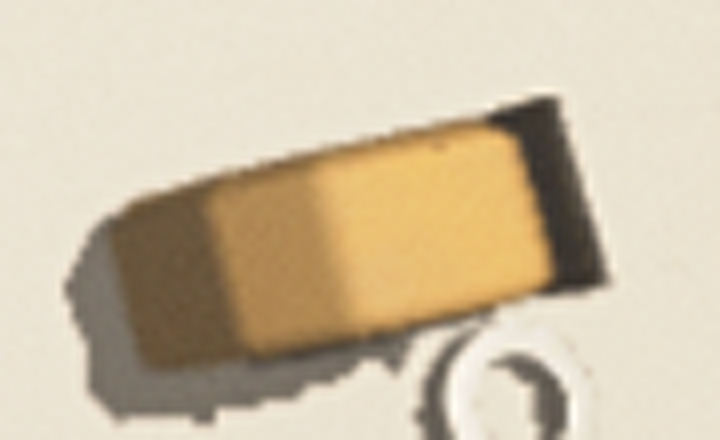

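View pics/t3t.png

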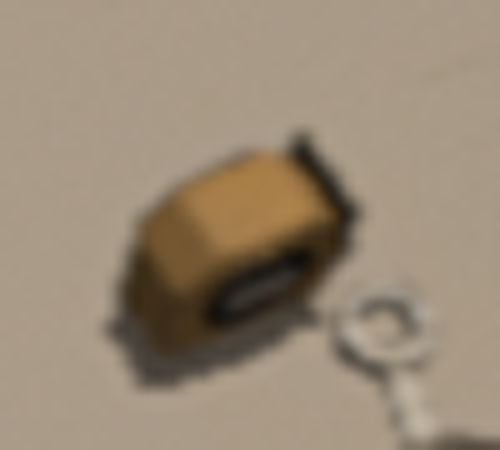

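```bash
python3 - <<'E'
from h import *
from ctl import *
s=sense();Tt=np.eye(4);Tt[:3,:3]=s['ee_rot'];Tt[:3,3]=s['tcp_pos']
c=get_calibration('wrist');Xc=np.linalg.inv(Tt)@np.array(c['T']);print(Xc.round(3).tolist())
J6=np.array([21.2,-13.6,-41.6,23.5,-40.3,50.]);p,R=fk(J6);W=np.eye(4);W[:3,:3]=R;W[:3,3]=p;c['T']=W@Xc
f=lambda x,y:(370+x/8,175+y/8)
pts={k:atz(c,f(*v),.062) for k,v in dict(a=(325,160),b=(510,122),c=(350,325),d=(550,278)).items()}
for k,v in pts.items():print(k,v.round(4))
for u,v in(('a','b'),('c','d'),('b','d'),('a','c')):
    e=pts[v]-pts[u];print(u,v,round(np.linalg.norm(e),4),np.degrees(np.arctan2(e[1],e[0])).round(1))
E
cat > gr2.py <<'E'
from ctl import *
from station import sense
import itertools
J0=np.array(sense()['joints'])
def tilt(J):
    z=fk(J)[1][:,2];return np.degrees(np.arccos(-z[2]))
dirs=[np.array(d,float)/np.linalg.norm(d) for d in itertools.product((-1,0,1),repeat=3) if any(d)]
for st in ((.36,-.1,.08),(.34,-.25,.06),(.3,-.3,.06),(.45,-.3,.05),(.4,.1,.06)):
    K=go(J0,(st[0],st[1],.2),8);K=go(K,st,4);t0=tilt(K);rep(K,'start');seq=[]
    for i in range(8):
        best=None
        for d in dirs:
            R=fk(K)[1];N=call(K,[R.T@d*50],.55);p=fk(N)[0]
            if p[2]<.045 or p[0]>.62 or p[0]<.27: continue
            if best is None or tilt(N)<best[0]: best=(tilt(N),d,N)
        if best is None:break
        K=best[2];seq.append((best[1].round(1).tolist(),round(float(best[0]),1)))
    print(st,round(t0,1),seq);rep(K)
E
python3 gr2.py
```

```text
[[-0.002, 0.952, 0.306, 0.085], [1.0, 0.002, 0.0, 0.0], [-0.0, 0.306, -0.952, -0.192], [0.0, 0.0, 0.0, 1.0]]
a [ 0.4961 -0.3094  0.062 ]
b [ 0.5002 -0.3456  0.062 ]
c [ 0.4673 -0.3091  0.062 ]
d [ 0.4723 -0.3482  0.062 ]
a b 0.0365 -83.5
c d 0.0394 -82.7
b d 0.028 -174.8
a c 0.0288 179.5
start [ 14.6  -5.1 -61.2  20.4 -18.9  53.5] [ 0.36  -0.1    0.081] th 17.2 phi -1.1 jaw [ 0.005 -1.     0.022]
(0.36, -0.1, 0.08) 17.2 [([-0.6, 0.6, -0.6], 15.2), ([-0.6, 0.6, -0.6], 13.4), ([-0.7, 0.7, 0.0], 12.1), ([-0.6, 0.6, -0.6], 10.4), ([-0.6, 0.6, -0.6], 9.0), ([0.0, 1.0, 0.0], 8.8), ([0.0, 1.0, 0.0], 8.8), ([0.0, -1.0, 0.0], 8.8)]
 [ 47.3  -5.9 -61.2   4.9 -26.1  35.9] [0.292 0.063 0.049] th 7.0 phi 5.3 jaw [ 0.03  -0.995 -0.09 ]
start [-16.3   4.9 -46.4  -6.7 -21.7 108.6] [ 0.34 -0.25  0.06] th 17.3 phi -1.2 jaw [ 0.005 -1.     0.023]
(0.34, -0.25, 0.06) 17.3 [([-0.7, -0.7, 0.0], 17.2), ([-0.7, -0.7, 0.0], 17.2), ([0.0, -1.0, 0.0], 17.2), ([0.0, -1.0, 0.0], 17.2), ([0.0, 0.0, 1.0], 17.2), ([0.0, 0.0, -1.0], 17.2), ([0.0, 0.0, 1.0], 17.2), ([0.0, 0.0, -1.0], 17.2)]
 [-46.8  14.2 -28.8 -18.7 
[... 716 characters left out ...]
.7, -0.7, 0.0], 17.3), ([-0.7, -0.7, 0.0], 17.3), ([-0.7, -0.7, 0.0], 17.3), ([0.0, 0.0, 1.0], 17.3), ([0.0, 0.0, -1.0], 17.3), ([0.0, 0.0, 1.0], 17.3)]
 [-51.4  15.7 -19.5 -17.3 -43.4 149.3] [ 0.273 -0.477  0.1  ] th 17.3 phi -1.2 jaw [ 0.005 -1.     0.023]
start [ 42.    2.9 -61.2  40.9 -19.6   6.5] [0.404 0.101 0.067] th 16.5 phi -1.3 jaw [ 0.004 -1.     0.024]
(0.4, 0.1, 0.06) 16.6 [([-0.7, 0.0, -0.7], 14.2), ([-1.0, 0.0, 0.0], 12.8), ([-0.7, 0.0, -0.7], 10.5), ([-0.7, -0.7, 0.0], 9.1), ([-0.6, -0.6, -0.6], 6.8), ([-0.6, -0.6, -0.6], 4.6), ([0.0, -1.0, 0.0], 4.5), ([0.0, 1.0, 0.0], 4.5)]
 [ 49.3  -5.7 -60.8   7.8 -34.   30.5] [0.276 0.039 0.052] th 4.1 phi -1.7 jaw [ 0.002 -1.     0.03 ]
```

```bash
cat > gr3.py <<'E'
from ctl import *
from station import sense
import sys
J0=np.array(sense()['joints'])
def tilt(J):
    z=fk(J)[1][:,2];return np.degrees(np.arccos(-z[2]))
rng=np.random.default_rng(0);g=rng.normal(size=(60,3));g/=np.linalg.norm(g,axis=1)[:,None]
dirs=[d for d in g if d[0]<.2 and d[2]<.5]+[np.array([-.7,0,-.7]),np.array([-1.,0,0])]
for st in eval(sys.argv[1]):
    K=go(J0,(st[0],st[1],.2),6);K=go(K,st,3);rep(K,'start');seq=[]
    for i in range(int(sys.argv[2])):
        best=None
        for d in dirs:
            R=fk(K)[1];N=call(K,[R.T@d*50],.55);p=fk(N)[0]
            if p[2]<.05 or p[0]<.24: continue
            if best is None or tilt(N)<best[0]: best=(tilt(N),d,N,R.T@d*50)
        if best is None or best[0]>tilt(K)-.3:break
        K=best[2];seq.append((best[1].round(2).tolist(),round(float(best[0]),1),best[3].round(0).tolist()))
    for q in seq:print(q)
    rep(K)
E
python3 gr3.py "((.4,.1,.1),(.4,.1,.14),(.38,.15,.1),(.36,.05,.12))" 9
```

```text
start [ 45.8  -1.5 -57.4  31.6 -27.2  13.3] [0.4 0.1 0.1] th 17.3 phi -1.2 jaw [ 0.005 -1.     0.023]
([-0.48, -0.29, -0.83], 15.8, [-34.0, 15.0, 33.0])
([-0.48, -0.29, -0.83], 13.2, [-34.0, 15.0, 34.0])
([-0.88, -0.08, -0.47], 10.9, [-48.0, 6.0, 13.0])
([-0.92, 0.17, -0.37], 8.8, [-49.0, -6.0, 9.0])
([-0.76, -0.56, -0.33], 6.7, [-38.0, 30.0, 11.0])
([-0.76, -0.56, -0.33], 4.6, [-38.0, 30.0, 13.0])
([-0.88, -0.08, -0.47], 2.2, [-45.0, 7.0, 20.0])
 [ 51.7  -8.3 -61.3   3.4 -36.1  32. ] [0.25  0.04  0.051] th 2.2 phi -0.3 jaw [ 0.007 -1.     0.006]
start [ 47.6  -5.3 -51.8  24.6 -36.   19.8] [0.4  0.1  0.14] th 17.3 phi -1.2 jaw [ 0.005 -1.     0.023]
 [ 47.6  -5.3 -51.8  24.6 -36.   19.8] [0.4  0.1  0.14] th 17.3 phi -1.2 jaw [ 0.005 -1.     0.023]
start [ 54.8  -1.1 -57.2  32.2 -29.7   4.1] [0.38 0.15 0.1 ] th 17.3 phi -1.2 jaw [ 0.005 -1.     0.023]
([-0.48, -0.29, -0.83], 15.9, [-34.0, 15.0, 33.0])
([-0.48, -0.29, -0.83], 13.5, [-34.0, 15.0, 34.0])
([-0.76, -0.56, -0.33], 11.5, [-39.0, 30.0, 9.0])
([-0.88, -0.08, -0.47], 9.5, [-47.0, 6.0, 15.0])
([-0.76, -0.56, -0.33], 7.6, [-38.0, 30.0, 12.0])
([-0.76, -0.56, -0.33], 5.8, [-38.0, 30.0, 14.0])
 [ 62.4  -8.4 -61.3   9.2 -38.5  16.4] [0.256 0.077 0.062] th 4.8 phi -3.2 jaw [-0.002 -0.998  0.055]
start [ 46.1 -10.4 -59.6  26.1 -33.2  19.4] [0.36 0.05 0.12] th 17.3 phi -1.2 jaw [ 0.005 -1.     0.023]
([-0.33, -0.01, -0.95], 15.3, [-29.0, 0.0, 40.0])
([-0.7, 0.0, -0.7], 12.8, [-43.0, 2.0, 25.0])
([-0.7, 0.0, -0.7], 10.2, [-42.0, 2.0, 26.0])
([-0.7, 0.0, -0.7], 7.7, [-41.0, 2.0, 28.0])
([-0.88, -0.08, -0.47], 5.3, [-46.0, 7.0, 18.0])
([-0.92, 0.17, -0.37], 3.1, [-48.0, -6.0, 14.0])
 [ 58.4  -7.6 -61.3   4.9 -35.1  24.1] [0.252 0.074 0.052] th 3.1 phi -0.1 jaw [ 0.009 -1.     0.002]
```

```bash
python3 d.py "(.36,.05,.12)" 4
```

```text
now 19.10 [ 19.8  -9.3 -45.7  12.7 -38.9  57.8] [ 0.406 -0.07   0.173] th 17.3 phi -1.2 jaw [ 0.005 -1.     0.023]
F [1.5 1.2 0.6] g 59.8 delta cm [ -6.57 -11.77   3.4 ]
sim [ 45.9 -10.2 -59.8  26.3 -32.8  19.3] [0.361 0.05  0.119] th 17.3 phi -1.2 jaw [ 0.005 -1.     0.023]
```

```bash
python3 -m inch '[{"fingers":6,"delta_pos":[-6.6,-11.8,3.4],"spin":0},{"fingers":6,"delta_pos":[-6.6,-11.8,3.4],"spin":0},{"fingers":6,"delta_pos":[-6.6,-11.8,3.4],"spin":0},{"fingers":6,"delta_pos":[-6.6,-11.8,3.4],"spin":0}]'>/dev/null
python3 -m inch '[{"fingers":6,"delta_pos":[-29,0,40],"spin":0}]'>/dev/null
python3 -m inch '[{"fingers":6,"delta_pos":[-43,2,25],"spin":0}]'>/dev/null
python3 -m inch '[{"fingers":6,"delta_pos":[-42,2,26],"spin":0}]'>/dev/null
python3 d.py "(.36,.05,.12)" 4; sed -i 's/^    K=go(J0,(st\[0\].*/    K=go(J0,st,1) if st else J0/' gr3.py; sed -i "s/;rep(K,'start')//" gr3.py; python3 gr3.py "(None,)" 6
```

```text
now 19.80 [ 48.9  -6.3 -61.2  18.2 -30.4  22.2] [0.323 0.058 0.074] th 10.8 phi -0.8 jaw [ 0.006 -1.     0.015]
F [ 0.4 -0.2  0.6] g 60.1 delta cm [ 4.56  0.61 -3.71]
sim [ 42.1  -6.6 -51.4  13.3 -39.   34.4] [0.36  0.05  0.119] th 10.8 phi -0.8 jaw [ 0.006 -1.     0.015]Traceback (most recent call last):
  File "gr3.py", line 18, in <module>
    K=best[2];seq.append((best[1].round(2).tolist(),round(float(best[0]),1),best[3].round(0).tolist()))
              ^^^
NameError: name 'seq' is not defined. Did you mean: 'set'?
```

```bash
python3 -m inch '[{"fingers":6,"delta_pos":[-43,2,25],"spin":0}]'>/dev/null
python3 -m inch '[{"fingers":6,"delta_pos":[-47,2,16],"spin":0}]'>/dev/null
sed -i 's/^    K=go(J0,st,1).*/    K=J0;seq=[]/' gr3.py;python3 d.py "(.36,.05,.12)" 4;  python3 gr3.py "(None,)" 4
```

```text
now 20.00 [ 56.2  -8.7 -61.2  10.5 -35.2  21.7] [0.278 0.068 0.067] th 6.6 phi -0.6 jaw [ 0.005 -1.     0.011]
F [-0.5  0.7  0.2] g 59.9 delta cm [ 8.91  1.31 -4.19]
sim [ 39.   -4.  -46.5   7.2 -43.3  42.3] [0.36  0.05  0.119] th 6.6 phi -0.6 jaw [ 0.005 -1.     0.011]
([-0.7, 0.0, -0.7], 4.2, [-39.0, 2.0, 31.0])
([-0.76, -0.56, -0.33], 2.1, [-37.0, 30.0, 14.0])
 [ 55.6 -10.  -61.3   3.2 -38.   28.2] [0.242 0.05  0.056] th 2.1 phi -0.4 jaw [ 0.005 -1.     0.007]
```

```bash
python3 -m inch '[{"fingers":8.7,"delta_pos":[-39,2,31],"spin":0}]'>/dev/null
python3 -m inch '[{"fingers":8.7,"delta_pos":[-37,30,14],"spin":0}]'>/dev/null
python3 d.py "(.36,.05,.12)" 4;  python3 gr3.py "(None,)" 2
```

```text
now 20.20 [ 56.7 -11.1 -61.1   4.  -38.9  26.9] [0.244 0.054 0.061] th 2.7 phi -0.2 jaw [ 0.012 -1.     0.005]
F [0.2 0.3 0.2] g 69.1 delta cm [11.93 -0.33 -5.16]
sim [ 36.   -1.6 -42.2   2.6 -47.4  48.9] [0.36  0.05  0.119] th 2.7 phi -0.2 jaw [ 0.012 -1.     0.005]
 [ 56.7 -11.1 -61.1   4.  -38.9  26.9] [0.244 0.054 0.061] th 2.7 phi -0.2 jaw [ 0.012 -1.     0.005]
```

```bash
python3 -m inch '[{"fingers":8.7,"delta_pos":[-45,7,20],"spin":0}]'>/dev/null
python3 d.py "(.48,-.32,.22)" 10
```

```text
now 20.30 [ 60.4 -14.3 -61.3   1.  -42.9  25. ] [0.218 0.051 0.064] th 0.7 phi -0.2 jaw [ 0.004 -1.     0.003]
F [-0.   0.8  0.6] g 76.3 delta cm [ 28.85  35.31 -15.02]
sim [-17.1  15.3  -5.7   0.  -68.3 103.3] [ 0.477 -0.314  0.217] th 0.7 phi -0.2 jaw [ 0.004 -1.     0.003]
```

```bash
python3 -m inch '[{"fingers":8.7,"delta_pos":[28.9,35.3,-15],"spin":80},{"fingers":8.7,"delta_pos":[28.9,35.3,-15],"spin":80},{"fingers":8.7,"delta_pos":[28.9,35.3,-15],"spin":80},{"fingers":8.7,"delta_pos":[28.9,35.3,-15],"spin":80},{"fingers":8.7,"delta_pos":[28.9,35.3,-15],"spin":80},{"fingers":8.7,"delta_pos":[28.9,35.3,-15],"spin":80},{"fingers":8.7,"delta_pos":[28.9,35.3,-15],"spin":80},{"fingers":8.7,"delta_pos":[28.9,35.3,-15],"spin":80},{"fingers":8.7,"delta_pos":[28.9,35.3,-15],"spin":80},{"fingers":8.7,"delta_pos":[28.9,35.3,-15],"spin":80},{"fingers":8.7,"delta_pos":[28.9,35.3,-15],"spin":80},{"fingers":8.7,"delta_pos":[28.9,35.3,-15],"spin":80},{"fingers":8.7,"delta_pos":[28.9,35.3,-15],"spin":80}]'
python3 d.py "(.48,-.32,.05)" 4
python3 - <<'E'
from h import *
import pickle
c=get_calibration('wrist');snap('wrist','w7');pickle.dump(c,open('c7.pkl','wb'))
for q in spot_point('wrist','tape_mid')[:2]:
    uv=np.array(q['location'])*[512,384];print(q['conf'],uv,atz(c,uv,.031))
E
```

```text
time_s: 21.6
tcp_pos: [0.4822, -0.3164, 0.2197]
ee_rot: [[0.112, -0.994, 0.014], [-0.994, -0.112, -0.0], [0.002, -0.014, -1.0]]
wrist_force: [-1.3, 0.7, -1.1]
gripper_width: 0.998
now 21.60 [-17.3  15.9  -4.5  -0.2 -68.8  23.9] [ 0.482 -0.317  0.219] th 0.8 phi 0.0 jaw [-0.983 -0.181 -0.014]
F [-1.3  0.7 -1.1] g 86.8 delta cm [ 0.3   0.5  16.96]
sim [-17.8  25.1 -17.3  -0.3 -46.8  24.4] [ 0.48  -0.32   0.049] th 0.8 phi 0.0 jaw [-0.983 -0.181 -0.014]
```

View pics/w7.png

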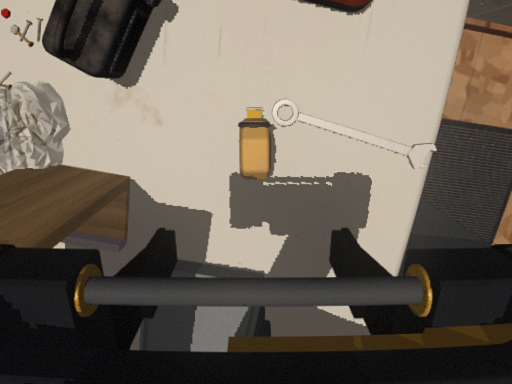

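```bash
python3 - <<'E'
from h import *
a=cv2.imread('pics/w7.png')[100:190,220:300]
cv2.imwrite('pics/w7t.png',cv2.resize(a,None,fx=6.5,fy=6.5,interpolation=2))
import pickle;c=pickle.load(open('c7.pkl','rb'))
from h import proj
mid=np.array([.482,-.325])
for yaw in (5,7,9):
  u=np.array([np.cos(np.radians(yaw)),np.sin(np.radians(yaw))]);v=np.array([-u[1],u[0]])
  print(yaw,[proj(c,np.r_[mid+u*a+v*b,z])[0].round(1).tolist() for a,b,z in((0,0,.062),(.017,.034,.062),(-.017,.034,.062),(.017,-.034,.062),(-.017,-.034,.062),(0,-.047,.031),(0,-.047,.01))])
E
```

```text
5 [[255.9, 159.7], [240.2, 188.6], [270.0, 189.4], [241.0, 128.4], [272.5, 129.3], [257.1, 114.3], [257.1, 113.0]]
7 [[255.9, 159.7], [241.3, 189.1], [271.1, 188.9], [239.9, 129.0], [271.4, 128.7], [255.7, 114.3], [255.8, 113.0]]
9 [[255.9, 159.7], [242.3, 189.5], [272.1, 188.4], [238.8, 129.6], [270.3, 128.2], [254.3, 114.4], [254.5, 113.0]]
```

View pics/w7t.png

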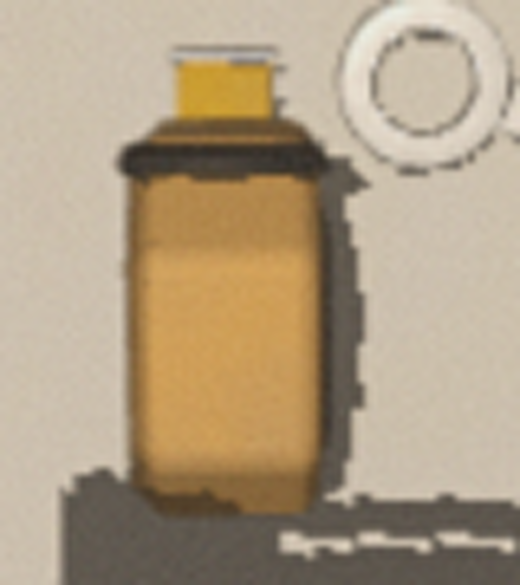

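```bash
python3 -m inch '[{"fingers":8.7,"delta_pos":[1.5,0,3],"spin":0},{"fingers":8.7,"delta_pos":[1.5,0.1,7],"spin":0},{"fingers":8.7,"delta_pos":[1.5,0.2,11],"spin":0},{"fingers":8.7,"delta_pos":[1.5,0.3,14.5],"spin":0},{"fingers":8.7,"delta_pos":[1.5,0.3,17],"spin":0},{"fingers":8.7,"delta_pos":[1.5,0.3,18.7],"spin":0},{"fingers":8.7,"delta_pos":[1.5,0.3,19.7],"spin":0},{"fingers":8.7,"delta_pos":[1.5,0.3,19.7],"spin":0}]'
python3 - <<'E'
from h import *
snap('wrist','w8');print(sense()['tcp_pos'])
E
```

```text
time_s: 22.5
tcp_pos: [0.4843, -0.331, 0.0227]
ee_rot: [[0.115, -0.993, 0.014], [-0.993, -0.115, -0.001], [0.002, -0.013, -1.0]]
wrist_force: [0.2, 0.1, 0.4]
gripper_width: 1.002
[ 0.48531247 -0.33156012  0.02392454]
```

View pics/w8.png

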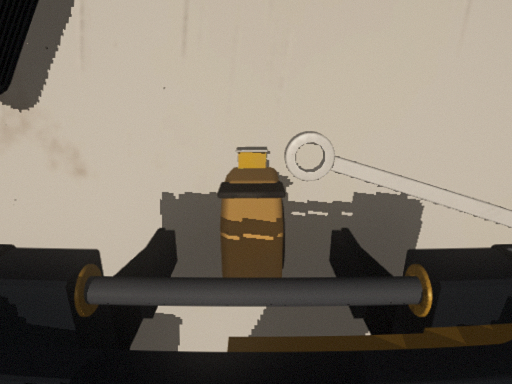

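```bash
python3 -m inch '[{"fingers":0,"delta_pos":[0,0,0],"spin":0},{"fingers":0,"delta_pos":[0,0,0],"spin":0},{"fingers":0,"delta_pos":[0,0,0],"spin":0},{"fingers":0,"delta_pos":[0,0,0],"spin":0},{"fingers":0,"delta_pos":[0,0,0],"spin":0},{"fingers":0,"delta_pos":[0,0,0],"spin":0},{"fingers":0,"delta_pos":[0,0,0],"spin":0},{"fingers":0,"delta_pos":[0,0,0],"spin":0},{"fingers":0,"delta_pos":[0,0,0],"spin":0},{"fingers":0,"delta_pos":[0,0,0],"spin":0}]'
python3 -m inch '[{"fingers":0,"delta_pos":[0,0,-2],"spin":0},{"fingers":0,"delta_pos":[0,0,-6],"spin":0},{"fingers":0,"delta_pos":[0,0,-10],"spin":0},{"fingers":0,"delta_pos":[0,0,-13],"spin":0},{"fingers":0,"delta_pos":[0,0,-15],"spin":0},{"fingers":0,"delta_pos":[0,0,-15],"spin":0}]'
python3 - <<'E'
from h import *
snap('wrist','w9');snap('top','top4')
E
```

```text
time_s: 23.55
tcp_pos: [0.4854, -0.3321, 0.0237]
ee_rot: [[0.114, -0.993, 0.016], [-0.994, -0.114, -0.002], [0.004, -0.016, -1.0]]
wrist_force: [0.2, -0.6, -0.5]
gripper_width: 0.375
time_s: 24.15
tcp_pos: [0.4844, -0.3324, 0.1764]
ee_rot: [[0.114, -0.993, 0.022], [-0.993, -0.114, -0.004], [0.007, -0.021, -1.0]]
wrist_force: [1.3, 0.4, -3.7]
gripper_width: 0.374
```

View pics/w9.png

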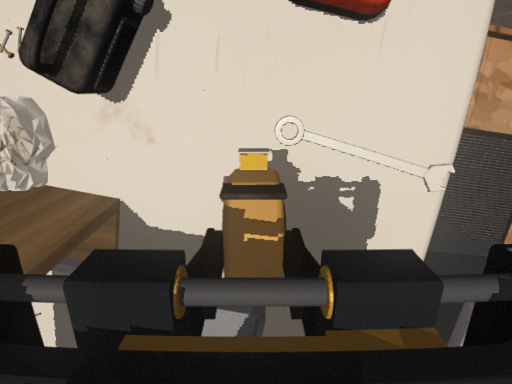

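View pics/top4.png

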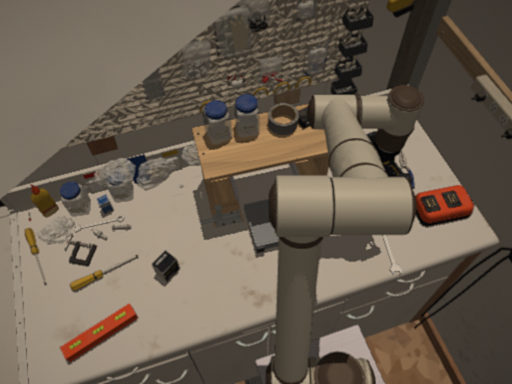

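```bash
python3 - <<'E'
from h import *
from ctl import *
a=cv2.imread('pics/w6.png')
s=sense();Tt=np.eye(4);Tt[:3,:3]=s['ee_rot'];Tt[:3,3]=s['tcp_pos']
c=get_calibration('wrist')
Xc=np.array([[-.002,.952,.306,.085],[1,.002,0,0],[0,.306,-.952,-.192],[0,0,0,1]])
p,R=fk(np.array([21.2,-13.6,-41.6,23.5,-40.3,50.]));W=np.eye(4);W[:3,:3]=R;W[:3,3]=p;c['T']=W@Xc
for n,uv,z in (('FL',(233/1.5,60+107/1.5),.044),('FR',(440/1.5,60+105/1.5),.044),('innerFL',(240/1.5,60+100/1.5),.044),('innerFR',(432/1.5,60+97/1.5),.044),('pull',(240,124.5),.103)):
    q=atz(c,uv,z);print(n,q.round(4),'out',(q+.16*np.array([-.9976,.07,0])).round(4))
t=get_calibration('top');im=cv2.imread('pics/top3.png')
# hypothesised floor centre
C0=np.array([.535,-.047,.013]);ex=np.array([.9976,-.07,0]);ey=np.array([.07,.9976,0])
for n in('top','scene'):
    k=get_calibration(n);im=cv2.imread('pics/%s.png'%('top4' if n=='top' else 'sc3'))
    pts=proj(k,np.array([C0+ex*a+ey*b for a,b in((-.076,-.095),(-.076,.095),(.075,.095),(.075,-.095))]))
    im=cv2.resize(im,None,fx=3,fy=3);cv2.polylines(im,[np.int32(pts*3)],True,(0,0,255),1)
    x,y=np.int32(pts.mean(0)*3);cv2.imwrite('pics/ov_%s.png'%n,cv2.convertScaleAbs(im[max(0,y-200):y+200,max(0,x-250):x+250],alpha=1.4))
E
```

```text
FL [0.6152 0.0377 0.044 ] out [0.4555 0.0489 0.044 ]
FR [ 0.6054 -0.1579  0.044 ] out [ 0.4458 -0.1467  0.044 ]
innerFL [0.6217 0.031  0.044 ] out [0.462  0.0422 0.044 ]
innerFR [ 0.6139 -0.151   0.044 ] out [ 0.4543 -0.1398  0.044 ]
pull [ 0.5947 -0.0784  0.103 ] out [ 0.4351 -0.0672  0.103 ]
```

View pics/ov_scene.png

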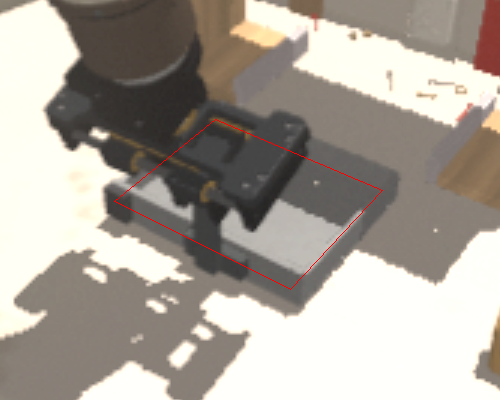

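View pics/ov_top.png

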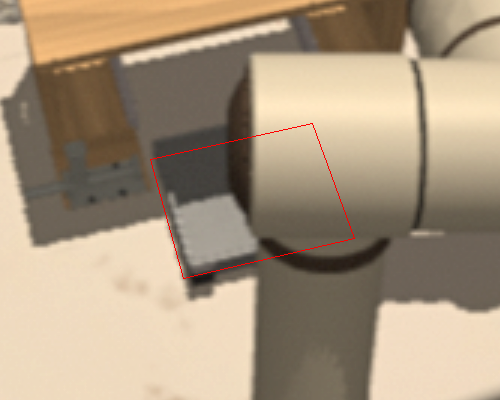

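```bash
python3 -m inch '[{"fingers":0,"delta_pos":[-5,4.7,-0.1],"spin":0},{"fingers":0,"delta_pos":[-10,4.7,-0.2],"spin":-8},{"fingers":0,"delta_pos":[-14.8,4.7,-0.2],"spin":-16},{"fingers":0,"delta_pos":[-14.8,4.7,-0.2],"spin":-24},{"fingers":0,"delta_pos":[-14.8,4.7,-0.2],"spin":-32},{"fingers":0,"delta_pos":[-14.8,4.7,-0.2],"spin":-40},{"fingers":0,"delta_pos":[-14.8,4.7,-0.2],"spin":-48},{"fingers":0,"delta_pos":[-14.8,4.7,-0.2],"spin":-56},{"fingers":0,"delta_pos":[-14.8,4.7,-0.2],"spin":-64},{"fingers":0,"delta_pos":[-14.8,4.7,-0.2],"spin":-72},{"fingers":0,"delta_pos":[-14.8,4.7,-0.2],"spin":-79.5},{"fingers":0,"delta_pos":[-14.8,4.7,-0.2],"spin":-79.5}]'
python3 d.py "(.509,-.052,.12)" 5
python3 - <<'E'
from h import *
snap('wrist','w10')
E
```

```text
time_s: 25.45
tcp_pos: [0.4179, -0.1897, 0.1721]
ee_rot: [[0.997, -0.07, 0.011], [-0.07, -0.998, -0.001], [0.011, 0.0, -1.0]]
wrist_force: [-0.8, -0.1, -3.5]
gripper_width: 0.374
now 25.45 [ -4.    6.3 -24.    0.  -59.   90. ] [ 0.418 -0.19   0.171] th 0.7 phi -0.0 jaw [-0. -1.  0.]
F [-0.8 -0.1 -3.5] g 32.5 delta cm [  8.06 -14.37   5.3 ]
sim [ 12.5  14.6 -21.9   0.2 -52.8  73.4] [ 0.509 -0.052  0.119] th 0.7 phi -0.0 jaw [-0. -1.  0.]
```

View pics/w10.png

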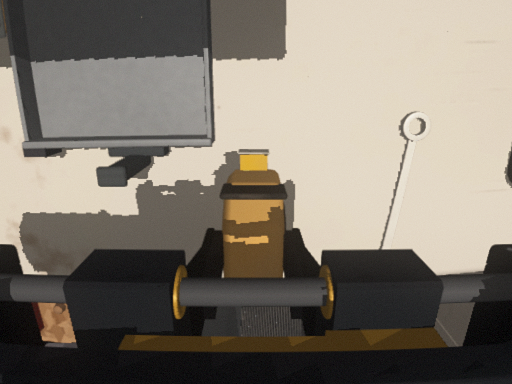

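```bash
python3 - <<'E'
from h import *
c=get_calibration('wrist')
for n,uv,z in (('outFL',(25,148),.044),('outFR',(211,141),.044),('inFL',(33,137),.044),('inFR',(207,134),.044),('pullcap',(113,176),.103),('sideR',(207,60),.038),('sideL',(21,55),.038)): print(n,atz(c,uv,z).round(4))
E
```

```text
outFL [0.4653 0.0454 0.044 ]
outFR [ 0.4561 -0.1509  0.044 ]
inFL [0.4758 0.0334 0.044 ]
inFR [ 0.4634 -0.1476  0.044 ]
pullcap [ 0.4412 -0.0719  0.103 ]
sideR [ 0.5333 -0.1545  0.038 ]
sideL [0.5569 0.0305 0.038 ]
```

```bash
python3 -m inch '[{"fingers":0,"delta_pos":[2.5,-4.2,0],"spin":0},{"fingers":0,"delta_pos":[5,-8.4,0],"spin":0},{"fingers":0,"delta_pos":[7.5,-12,0],"spin":0},{"fingers":0,"delta_pos":[9.2,-14.2,0],"spin":0},{"fingers":0,"delta_pos":[9.2,-14.2,2],"spin":0},{"fingers":0,"delta_pos":[9.2,-14.2,5],"spin":0},{"fingers":0,"delta_pos":[9.2,-14.2,8],"spin":0},{"fingers":0,"delta_pos":[9.2,-14.2,8],"spin":0}]'
python3 d.py "(.520,-.054,.04)" 3
python3 - <<'E'
from h import *
snap('wrist','w11');snap('scene','sc5')
a=cv2.imread('pics/sc5.png')[120:310,180:400];cv2.imwrite('pics/sc5c.png',cv2.resize(a,None,fx=3,fy=3,interpolation=2))
E
```

```text
time_s: 26.3
tcp_pos: [0.5177, -0.0553, 0.0906]
ee_rot: [[0.997, -0.073, 0.003], [-0.073, -0.997, -0.003], [0.004, 0.003, -1.0]]
wrist_force: [-1.0, -0.6, -4.3]
gripper_width: 0.376
now 26.30 [ 11.9  17.7 -22.5   0.3 -49.6  73.7] [ 0.518 -0.055  0.089] th 0.2 phi -0.2 jaw [-0.003 -1.     0.003]
F [-1.  -0.6 -4.3] g 32.7 delta cm [ 0.21 -0.16  5.06]
sim [ 12.   21.7 -25.4   0.3 -42.7  73.6] [ 0.52  -0.054  0.039] th 0.2 phi -0.2 jaw [-0.003 -1.     0.003]
```

View pics/w11.png

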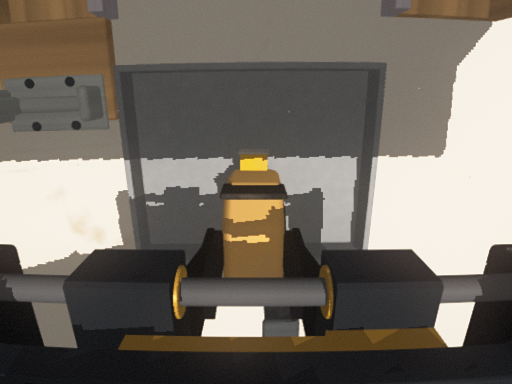

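View pics/sc5c.png

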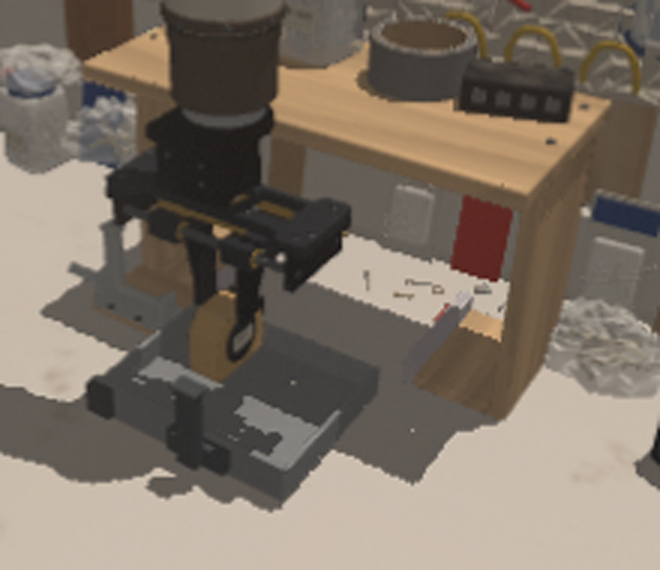

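```bash
python3 - <<'E'
from h import *
c=get_calibration('wrist')
for n,uv,z in (('front in',(165,243),.044),('back in',(250,71),.038),('L',(134,160),.013),('R',(366,160),.013),('Fin R',(340,243),.044)): print(n,atz(c,uv,z).round(4))
E
python3 -m inch '[{"fingers":0,"delta_pos":[0.3,-0.1,1.5],"spin":0},{"fingers":0,"delta_pos":[0.3,-0.1,3],"spin":0},{"fingers":0,"delta_pos":[0.3,-0.1,4.2],"spin":0},{"fingers":0,"delta_pos":[0.3,-0.1,4.8],"spin":0},{"fingers":0,"delta_pos":[0.3,-0.1,4.8],"spin":0},{"fingers":0,"delta_pos":[0.3,-0.1,4.8],"spin":0}]'
```

```text
front in [0.4884 0.0212 0.044 ]
back in [ 0.6196 -0.0605  0.038 ]
L [0.5553 0.0468 0.013 ]
R [ 0.5405 -0.1567  0.013 ]
Fin R [ 0.4777 -0.1261  0.044 ]
time_s: 27.0
tcp_pos: [0.5269, -0.0542, 0.0485]
ee_rot: [[0.997, -0.069, 0.018], [-0.069, -0.998, -0.002], [0.018, 0.001, -1.0]]
wrist_force: [0.1, -0.2, -2.6]
gripper_width: 0.38
```

```bash

python3 - <<'E'
from h import *
snap('wrist','w12');snap('scene','sc6')
s=sense();print(s['tcp_pos'],s['wrist_force'],np.array(s['ee_rot'])[:,2],s['joints'])
a=cv2.imread('pics/sc6.png')[170:290,200:330];cv2.imwrite('pics/sc6c.png',cv2.resize(a,None,fx=5,fy=5,interpolation=2))
E
```

```text
[ 0.52693693 -0.05418524  0.04865559] [-0.57428973 -1.48159044 -2.83051931] [ 0.01800007 -0.001829   -0.99983631] [ 11.89650487  21.19233246 -24.71233017   0.46115978 -43.10862536
  73.80229252]
```

View pics/w12.png

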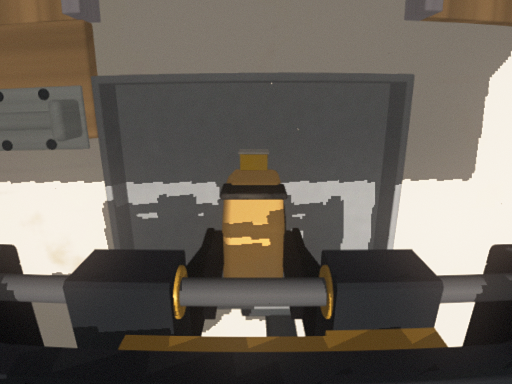

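View pics/sc6c.png

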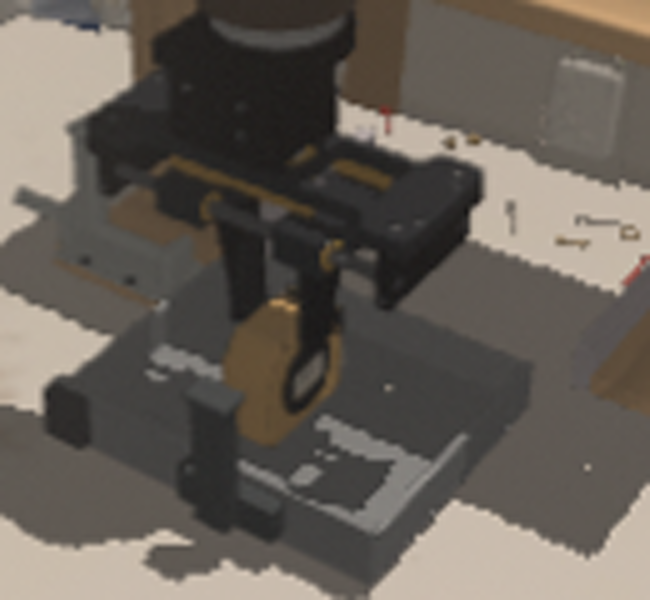

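```bash

python3 - <<'E'
from h import *
from ctl import *
snap('top','top6')
s=sense();print(s['tcp_pos'],s['wrist_force'],s['moment'],s['effort'])
J=np.array(s['joints']);m=mats(J);q=np.zeros(3)
for i in range(5):
    q=q+m[i]@X[i];print(i,q.round(3))
E
```

```text
[ 0.52682139 -0.05415471  0.04856855] [ 0.38622565  0.36429908 -3.17312607] [-0.00817467  0.00494621 -0.04709855] [-6.22081890e-03 -3.52378535e+01  1.51195550e+01  3.46397415e+00
  1.30080166e-01 -1.25029161e-03]
0 [0.   0.   0.16]
1 [0.2   0.042 0.686]
2 [0.487 0.103 0.382]
3 [ 0.521 -0.054  0.383]
4 [ 0.527 -0.054  0.047]
```

View pics/top6.png

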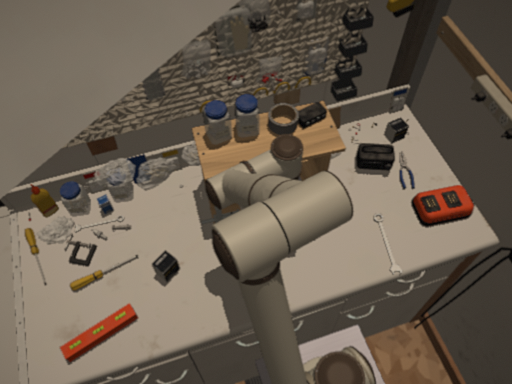

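```bash
python3 -m inch '[{"fingers":0,"delta_pos":[0,0,0.5],"spin":0},{"fingers":0,"delta_pos":[0,0,0.9],"spin":0},{"fingers":0,"delta_pos":[0,0,1.0],"spin":0},{"fingers":0,"delta_pos":[0,0,1.0],"spin":0},{"fingers":0,"delta_pos":[0,0,1.0],"spin":0}]'
```

```text
time_s: 27.65
tcp_pos: [0.5264, -0.0542, 0.0377]
ee_rot: [[0.997, -0.069, 0.016], [-0.069, -0.998, -0.002], [0.016, 0.001, -1.0]]
wrist_force: [1.1, 0.1, -3.5]
gripper_width: 0.378
```

Not yet touching (still carrying the weight). Down another couple of millimetres.

```bash
python3 -m inch '[{"fingers":0,"delta_pos":[0,0,0.1],"spin":0},{"fingers":0,"delta_pos":[0,0,0.2],"spin":0},{"fingers":0,"delta_pos":[0,0,0.2],"spin":0}]'; python3 -m inch '[{"fingers":0,"delta_pos":[0,0,0.1],"spin":0},{"fingers":0,"delta_pos":[0,0,0.1],"spin":0}]'
```

```text
time_s: 27.95
tcp_pos: [0.527, -0.0543, 0.0367]
ee_rot: [[0.997, -0.069, 0.018], [-0.069, -0.998, -0.002], [0.018, 0.001, -1.0]]
wrist_force: [-0.3, -0.5, 3.9]
gripper_width: 0.377
time_s: 28.15
tcp_pos: [0.5275, -0.0544, 0.0366]
ee_rot: [[0.997, -0.068, 0.019], [-0.068, -0.998, -0.002], [0.019, 0.001, -1.0]]
wrist_force: [-1.6, -0.6, 8.2]
gripper_width: 0.377
```

```bash
python3 -m inch '[{"fingers":0,"delta_pos":[0,0,-0.2],"spin":0},{"fingers":4,"delta_pos":[0,0,-0.2],"spin":0},{"fingers":5,"delta_pos":[0,0,-0.2],"spin":0},{"fingers":6,"delta_pos":[0,0,-0.2],"spin":0},{"fingers":6,"delta_pos":[0,0,-0.2],"spin":0},{"fingers":6,"delta_pos":[0,0,-0.2],"spin":0}]'
python3 - <<'E'
from h import *
snap('scene','sc7')
a=cv2.imread('pics/sc7.png')[170:290,200:330];cv2.imwrite('pics/sc7c.png',cv2.resize(a,None,fx=5,fy=5,interpolation=2))
E
```

```text
time_s: 28.75
tcp_pos: [0.5264, -0.0542, 0.0367]
ee_rot: [[0.997, -0.069, 0.016], [-0.069, -0.998, -0.002], [0.016, 0.001, -1.0]]
wrist_force: [0.2, -0.1, 0.2]
gripper_width: 0.664
```

View pics/sc7c.png

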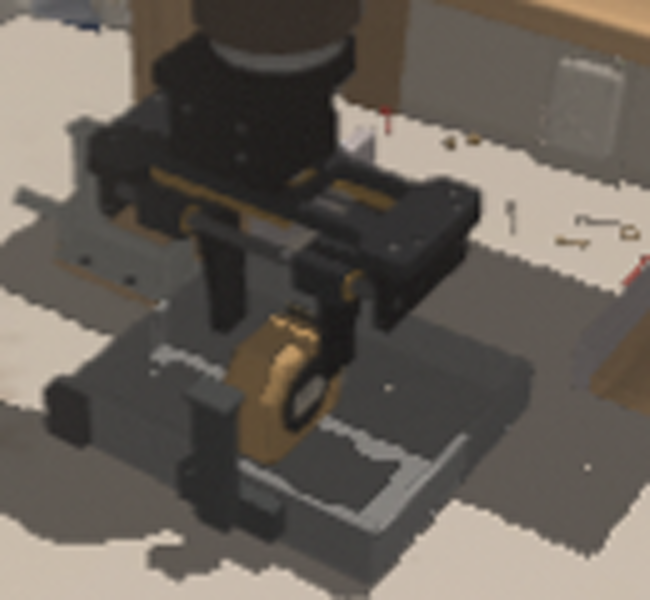

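```bash
python3 -m inch '[{"fingers":6,"delta_pos":[0,0,-1.5],"spin":0},{"fingers":6,"delta_pos":[0,0,-4],"spin":0},{"fingers":6,"delta_pos":[0,0,-8],"spin":0},{"fingers":6,"delta_pos":[-3,0,-12],"spin":0},{"fingers":6,"delta_pos":[-8,0,-16],"spin":0},{"fingers":6,"delta_pos":[-14,0,-18],"spin":0},{"fingers":6,"delta_pos":[-14,0,-18],"spin":0},{"fingers":6,"delta_pos":[-14,0,-18],"spin":0}]'
python3 - <<'E'
from h import *
for n in('scene','top','wrist'): snap(n,n+'9')
a=cv2.imread('pics/scene9.png')[130:300,120:400];cv2.imwrite('pics/sc9c.png',cv2.resize(a,None,fx=2.8,fy=2.8,interpolation=2))
cs=get_calibration('scene');ct=get_calibration('top');cw=get_calibration('wrist')
for t in('relay_mid','tape_mid','tray_pull','bolt_lug'):
    for n,c in(('scene',cs),('top',ct),('wrist',cw)):
        z=dict(relay_mid=.035,tape_mid=.044,tray_pull=.08,bolt_lug=.08)[t]
        for q in spot_point(n,t)[:1]: print(t,n,round(q['conf'],2),atz(c,np.array(q['location'])*[512,384],z).round(3))
E
```

```text
time_s: 29.6
tcp_pos: [0.382, -0.0442, 0.2164]
ee_rot: [[0.997, -0.068, 0.021], [-0.068, -0.998, -0.0], [0.021, -0.001, -1.0]]
wrist_force: [1.0, 0.8, 0.5]
gripper_width: 0.689
relay_mid scene 0.71 [0.49  0.342 0.035]
relay_mid top 0.59 [0.5   0.327 0.035]
tape_mid scene 0.87 [ 0.524 -0.05   0.044]
tape_mid wrist 0.8 [ 0.525 -0.055  0.044]
tray_pull scene 0.69 [ 0.455 -0.066  0.08 ]
tray_pull wrist 0.74 [ 0.442 -0.072  0.08 ]
bolt_lug scene 0.79 [0.613 0.133 0.08 ]
bolt_lug top 0.42 [0.606 0.131 0.08 ]
```

View pics/sc9c.png

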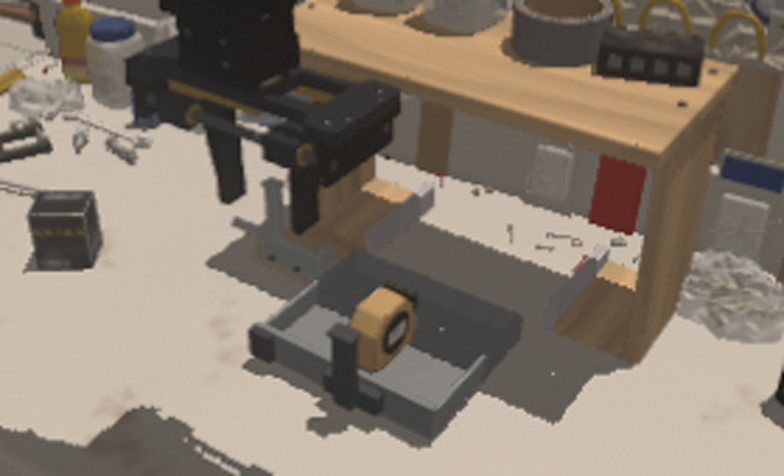

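View pics/wrist9.png

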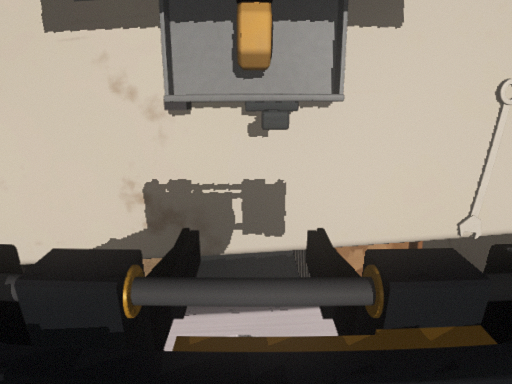

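```bash
python3 -c "
from station import *
print(finish_job())"
```

```text
the job is handed in; nothing more can be done
None
```

The bolt is drawn, the tray is out, and the tape measure stands upright on the tray floor. I handed the job in at about 30 s of the 59 s allowed; the interface reports no verdict.

**What I did**
- **Tilting the tool:** the move rows only give shifts and a spin, so I set the tilt by pushing gently against the arm's reach limit. I straightened it again the same way before picking up the tape.
- **Bolt:** I gripped the lug and slid it left until it stopped. It did not move further under about 25 N.
- **Tray:** I gripped the pull and drew the tray out about 0.161 m to its stop. It held there against about 12 N.
- **Tape measure:** I picked it up with the tool vertical and turned it over clear bench. I lowered it onto the tray floor with a light touch of about 8 N, opened the fingers, and backed off clear of everything.

**Last checks**
- **Tape:** the pictures show it upright on the floor, at about (0.525, -0.053).
- **Bolt:** the lug was seen at y of about 0.13, roughly 45 mm from home. The gripper itself travelled only about 40 mm, but the stop was firm.
- **Tray:** the camera readings of the pull differ by about 10 mm (x from 0.442 to 0.455, against 0.435 expected), so I relied on the firm stop.
- **Carton:** its position agrees with the first measurement within the camera scatter of about 10 mm. I never went near it.
- **Joint 5:** it sat right at its range limit (-9.137° against -9.14°) while pulling the tray. That is within rounding of the stated limit, so I cannot rule out that it counts as over.

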